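# Lock a printer's carriage with its transport clip

### The job

This desktop printer is being packed for a move: push its print carriage along the guide rod, without slamming it, all the way to its parking end next to the clip bay. Then slide the loose C-shaped transport clip, open side first, onto the guide rod in the bay beside the carriage, until it drops off the ledge, hooks behind the rod and sits level, so that the carriage is locked in. Leave the things lying round the printer where they are.

Things in the scene. Friction and masses are not known exactly. Their poses are not given: they have to be found in the camera images.
- bay (a point): Where the clip's underside must finally be centred: on the lower floor, mid-bay, 5 mm beyond the rod's axis. Printer frame: x away from the robot, square to the rod; y left, along the rod; z up. Two ribs along x bound the bay: inner faces at y +-20 mm, x -35 to 17, tops 12.5 mm up, their mouths flared towards the robot to x = -50. Home, the clip has about 3 mm of play each way.
- rod (a point): A point on the axis of the steel guide rod, 10 mm thick, in the middle of the bay: 5 mm nearer the robot than bay and 19 mm above it. The rod runs along printer y. Frame as bay.
- ledge_edge (a point): Top of the step where the flat ledge in front of the rod ends, mid-bay: 17.5 mm before the rod's axis. From here the ledge runs 117 mm back towards the robot (-x) to a front edge only 6 mm high; beyond it (+x) the floor is 5.5 mm lower. The well's end and rear walls stand 37 mm over the ledge, at y -98 and +255 mm and x +106 mm from this point. Frame as bay.
- clip_mid (a point): Centre of the loose white plastic clip (about 40 g), 26.5 mm over its underside; x points out of its open mouth, z up. C section, 34 mm wide (y): solid back at x -20 to -13 mm; lower jaw 6 mm thick and roof 27 to 33 mm up, both to x = 17; a lip under the roof at x 9 to 17 leaves a mouth 6 to 20 mm up. Starts upright on the ledge, mouth roughly (within 0.5 rad) to the rod.
- clip_tab (a point): Centre of the finger tab on the clip's roof: 12 mm thick along clip x, 28 mm wide along y, from 33 to 53 mm over the underside; this point is 43 mm up, above the clip's centre. Slid along the ledge, the clip takes the rod into its mouth (1.5 mm spare above, 2.5 below); once its back is past the ledge's edge it drops 5.5 mm and the lip hooks the rod. It may tip on the way: push on to the stop.
- carriage (a joint): Travel of the print carriage along the guide rod, m: 0 at the left end (printer +y), 0.2 at the stop of the parking end (printer -y), beyond the clip bay. Slides with about 2 N of friction and stays where it is left. It cannot pass when the clip is on the rod.
- carriage_face (a point): Middle of the carriage's left (+y) side, 30 mm beyond the rod's axis and 25.5 mm over the ledge: push here towards printer -y. Frame as bay. The carriage is a black block, 70 mm along the rod, from 12 mm in front of the rod's axis to 60 mm beyond, 9 to 50 mm over the ledge. Parked, its left face is 24 mm from mid-bay, on the -y side.
- pen_cup: Bystander: pen cup, 80 mm across, 100 mm high with pens to 180 mm, origin under its centre.
- screwdriver: Bystander: screwdriver lying on the desk.
- ink_carton: Bystander: ink carton 115 x 45 x 100 mm, origin under its centre.
- tape_roll: Bystander: roll of tape lying flat, 90 mm across, 24 mm high.
There are look-alikes about, which are no part of the job. What is meant by the part that bears clip_mid is not blue, brown or green, and is the smaller of those in its own colour.

How it is judged:
By the outcome, as a careful person would: the job done as asked, in the order asked, and still so for the second after the job is handed in, with the robot touching nothing.
It also fails if it takes over 61 s, if anything falls off the work surface, if the arm or the gripper's body presses on something with over 40 N, if the wrist force passes 120 N, or if a joint passes its speed limit or range.

### The arm

A 7-joint arm with a two-finger parallel gripper is mounted at the origin on the work surface. World frame = base frame: x ahead of the robot, y to its left, z up, the work surface at z = 0. Lengths are in m, angles in rad, forces in N, time in s.
With the tool pointing down it reaches from about 0.35 to 0.9 m from the base axis. Payload 8.1 kg.
Tool frame: the origin (TCP) lies midway between the tips of the shut fingers; the grasp point (between the pads) lies 19 mm behind it (hold_point_z is the distance from the TCP to the grasp point, in m); z points along the fingers, y is the direction in which the jaws open and shut (so a half turn about z gives the same grasp; the last joint's range is limited). The gripper opens to 92 mm and grips with 3 to 60 N. Pads are 19 mm wide; open, the fingers measure 130 mm over their backs; the gripper's body (75 mm by 190 mm) begins 47 mm behind the grasp point.
Start: joints at [1.202, 0.434, 0.025, 1.573, -0.012, 1.134, -0.075], TCP at [0.164, -0.603, 0.227] pointing down, gripper open.
Joint ranges: [-2.62, 2.62], [-0.44, 2.09], [-1.27, 1.32], [0.08, 2.57], [-1.32, 4.46], [0.12, 2], [-2.74, 2.74]. Speed limits (rad/s): [2.22, 2.22, 3.01, 3.01, 3.14, 3.14, 3.14].

### API

Orientations are given as a rotation vector (axis times angle).
In Python, from cell import * gives the robot as it stands.
- The arm moves only by the tool play_rows, never from a script. Its argument "motion" is one flat list of numbers, 7 for each row, row after row: the shift along the tool's x, y, z normalised to -1 to 1, where 1 is 0.5 m, then the turn, a rotation vector about the tool's x, y, z normalised to -1 to 1, where 1 is 120 degrees, then the opening, from -1 (shut) to 1 (fully open). A call has exactly 5 rows; each row shifts and turns the pose as measured when the row begins, along the tool's axes as they then stand; what a row does not reach is not made up. A row lasts 1/10 s, in which the tool goes at most 50 mm and 8.59 degrees, less where a joint would pass 70% of its speed; a pose out of reach is approached as far as the arm can. A call with a number of a shift or a turn outside -1 to 1 is refused whole. A call with a gripper value outside its range is refused whole. The fingers move at their own pace and stop on an object; "newtons" is the grip in N (left out, the last holds). Time passes only in rows, so rows that do not move let the fingers close, or fill a call up. It gives the time, the measured TCP pose, the force and the opening at its end, in the units of the state.
- get_obs(): the state, without advancing time (a new reading comes with each control period).
- snapshot(name): name is "side" or "top"; returns the picture (420x560x3 uint8, red, green, blue); there is no depth.
- camera_info(name): a dict with "intrinsics" (3x3 intrinsics, pixels), "position" and "rotation" of the camera in the world. Camera axes: x right, y down, z forward; pixel columns grow to the right and rows downward; lengths in m; the calibration is good to about 2 mm. A picture is of the moment at which its call begins. camera_info takes no time and is no camera call.
- job_done(): hands the job in, once; it reports no verdict.
Trained networks look in the newest picture that a camera, given by its name, has taken for a name from the list of things; names that differ only in an ending like _2 or _b are one class to them, and where a whole thing is asked for, a point or a joint stands for the part that bears it (a point fixed in the world has none). Each returns a list of dicts, best first, with "p" (0 to 1); they miss things now and then, are a little off and sometimes report something else, mostly with a low value. They report only what shows in the picture. A call takes as long as a camera call. They do not tell look-alikes from the thing itself.
- trace(camera, query): "region" (420x560 bool, what is visible of it) and "bbox" ([left, top, right, bottom] in pixels, round what is visible of it).
- pinpoint(camera, query): "at" ([column, row] in pixels: a listed point, or the origin of a listed thing).
The state is a dict: "t": time; "joint_pos": joint angles; "dq": joint speeds; "tau": joint torques, N m; "ee_pos": TCP position; "eef_rot": TCP orientation; "ft_force": force on the tool from outside, world axes, zero at the start; "torque": the same for the moment, N m; "width": finger opening in m.
Only numpy, scipy, OpenCV 4.12 (cv2) and the standard library are available. Lean on these libraries where they do the work, as an engineer would, in place of code of your own. Each camera call takes 0.05 s, during which the arm holds its last target.

## Working session

There is one attempt and no reset: what is moved stays moved. The work goes in short steps, Python scripts to look and compute and a tool call to move; the robot and the scene stay as the last step left them, time stands still between calls to the robot, and variables do not carry over. Pictures are saved under pics/ and viewed, and the job is handed in when it is done.

Besides the shell and the picture viewer there is one more tool, called after "Emit:" as name(argument=value, ...) on one line, values as JSON. play_rows: Moves the arm, as the interface text tells. Its arguments: {"type":"object","properties":{"motion":{"type":"array","items":{"type":"number","minimum":-1,"maximum":1}},"newtons":{"type":"number"}},"required":["motion"]}

```bash
ls; mkdir -p pics
python3 - <<'E'
from cell import *
import cv2
for n in ("side","top"):
    im=snapshot(n); cv2.imwrite(f"pics/{n}0.png",im[:,:,::-1])
    c=camera_info(n); print(n,c)
o=get_obs(); print(o)
E
```

```text
pics
side {'intrinsics': array([[504.71254959,   0.        , 282.78333078],
       [  0.        , 504.71254959, 207.92100027],
       [  0.        ,   0.        ,   1.        ]]), 'position': array([ 0.37952203, -1.14359211,  0.74828604]), 'rotation': array([-2.09839543,  0.05306696, -0.04982771])}
top {'intrinsics': array([[397.95721216,   0.        , 275.77254395],
       [  0.        , 397.95721216, 208.74606066],
       [  0.        ,   0.        ,   1.        ]]), 'position': array([ 0.36441647, -0.02195137,  1.29117286]), 'rotation': array([-2.2005184 ,  2.13667629, -0.08055478])}
{'t': 0.1, 'joint_pos': array([ 1.20241732,  0.43514214,  0.02499296,  1.57397404, -0.01160386,
        1.13400058, -0.0750881 ]), 'dq': array([ 1.78652276e-05, -1.81469280e-03,  2.28222351e-04, -1.92945138e-03,
       -3.90994991e-04, -1.40011340e-03,  8.86575660e-04]), 'tau': array([ 1.79587743e-03, -6.69133973e+01,  9.87546556e-01, -3.15144324e+01,
       -6.06139353e-02,  3.76185891e-02,  8.48719742e-05]), 'ee_pos': array([ 0.16398761, -0.60264497,  0.22604301]), 'eef_rot': array([-3.11257804e+00, -4.15960127e-01,  4.88434791e-04]), 'ft_force': array([0.12633541, 0.44539567, 1.06594186]), 'torque': array([-0.00090477,  0.02593268, -0.02849638]), 'width': 0.09205388001759154}
```

View pics/side0.png

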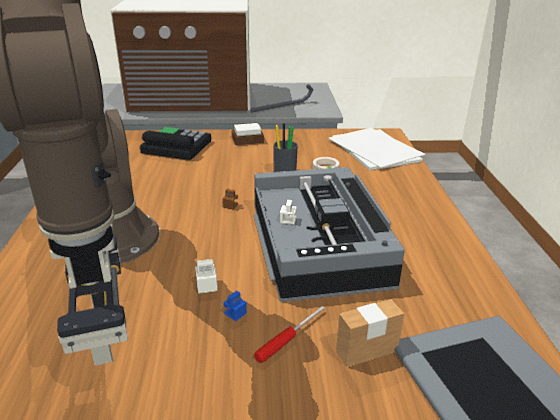

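View pics/top0.png

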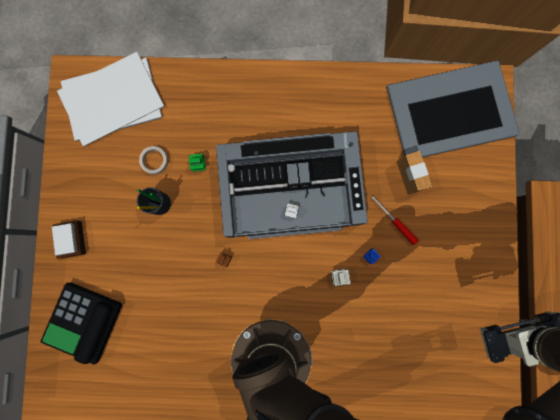

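The top view shows the printer at about (292,185), with the small white clip on its ledge at (291,210). The carriage is at about (298,175). There are decoys outside: large white (341,277), blue, brown and green.

```bash
cat > h.py <<'E'
from cell import *
import numpy as np, cv2
from scipy.spatial.transform import Rotation as R
def cam(n):
    c=camera_info(n); return np.array(c['intrinsics']),np.array(c['position']),R.from_rotvec(c['rotation']).as_matrix()
def ray(n,px):
    K,p,M=cam(n); d=M@np.linalg.inv(K)@np.array([px[0],px[1],1.]); return p,d
def atz(n,px,z):
    p,d=ray(n,px); return p+d*(z-p[2])/d[2]
def proj(n,X):
    K,p,M=cam(n); q=K@(M.T@(np.asarray(X,float)-p)); return q[:2]/q[2]
def tri(pa,pb):
    (p,d),(q,e)=ray('top',pa),ray('side',pb)
    d/=np.linalg.norm(d); e/=np.linalg.norm(e)
    A=np.stack([d,-e],1); s=np.linalg.lstsq(A,q-p,rcond=None)[0]
    a,b=p+d*s[0],q+e*s[1]; return (a+b)/2,np.linalg.norm(a-b)
E
python3 - <<'E'
from h import *
np.set_printoptions(precision=4,suppress=True)
res={}
for q in ["bay","rod","ledge_edge","clip_mid","clip_tab","carriage_face"]:
    for n in ("top","side"):
        r=pinpoint(n,q); res[n,q]=r
        print(n,q,[(np.round(x['at'],1).tolist(),round(x['p'],2)) for x in r[:5]])
    if res['top',q] and res['side',q]:
        print('   tri',tri(res['top',q][0]['at'],res['side',q][0]['at']))
for n,b in (("top",(200,120,380,245)),("side",(240,150,410,300))):
    im=snapshot(n); x0,y0,x1,y1=b
    cv2.imwrite(f"pics/{n}1.png",cv2.resize(im[y0:y1,x0:x1,::-1],None,fx=4.4 if n=='top' else 4,fy=4.4 if n=='top' else 4,interpolation=cv2.INTER_CUBIC))
print(get_obs()['t'])
E
```

```text
top bay [([313.8, 183.5], 0.79)]
side bay [([326.4, 237.4], 0.65)]
   tri (array([ 0.5562, -0.1181,  0.063 ]), np.float64(0.0004269332879040441))
top rod [([315.6, 184.1], 0.6)]
side rod [([330.3, 228.8], 0.81), ([318.3, 233.6], 0.39)]
   tri (array([ 0.557 , -0.1221,  0.0897]), np.float64(0.013626127013932102))
top ledge_edge [([314.4, 185.7], 0.62)]
side ledge_edge []
top clip_mid [([336.9, 274.4], 0.7), ([291.1, 212.0], 0.61), ([194.9, 161.4], 0.61), ([371.5, 259.3], 0.61), ([408.0, 175.3], 0.54)]
side clip_mid [([234.5, 307.4], 0.91), ([204.2, 273.4], 0.68), ([232.2, 198.5], 0.61), ([287.3, 212.3], 0.58)]
   tri (array([ 0.2993, -0.2127, -0.0676]), np.float64(0.060178799640715416))
top clip_tab [([340.9, 281.1], 0.72), ([369.1, 259.7], 0.61), ([294.3, 207.6], 0.59), ([157.0, 200.5], 0.58), ([194.8, 163.0], 0.57)]
side clip_tab [([236.1, 297.0], 0.86), ([287.3, 204.9], 0.83), ([205.0, 271.0], 0.81), ([230.3, 191.0], 0.55)]
   tri (array([ 0.2928, -0.2208, -0.0268]), np.float64(0.0838609177353546))
top carriage_face [([288.3, 173.1], 0.89), ([392.9, 218.5], 0.67)]
side carriage_face [([333.1, 206.1], 0.63)]
   tri (array([ 0.5806, -0.0375,  0.1045]), np.float64(0.0029808109146538374))
0.8
```

View pics/top1.png

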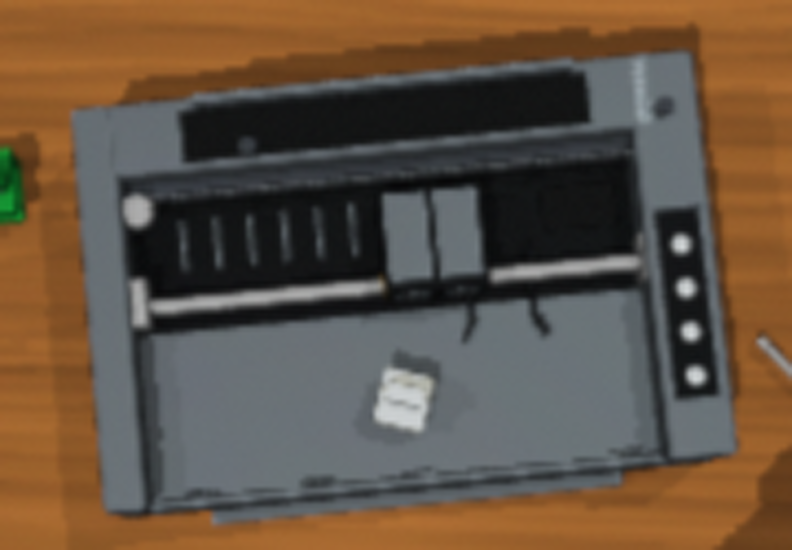

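View pics/side1.png

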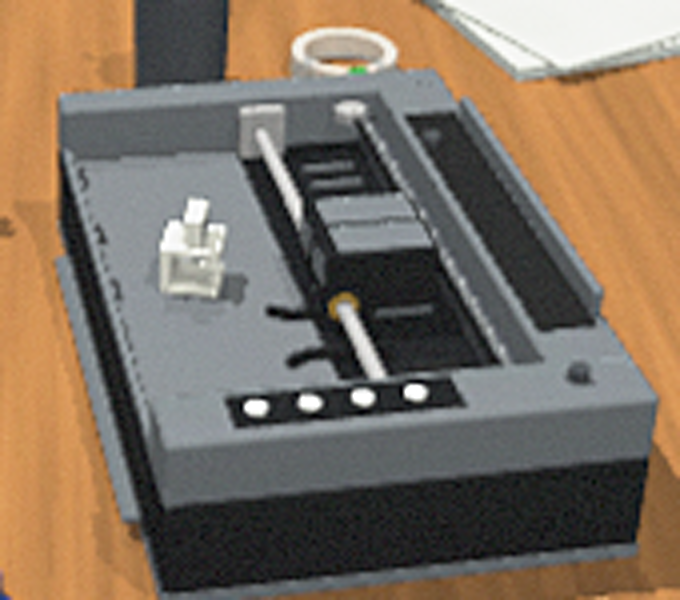

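The crops show the rod running slightly up to the right, with the bay between the black flares at about crop (505,320). The clip tab is at crop (405,385), with its mouth turned a little to the right. Next I'll fit the printer pose and overlay a wireframe.

```bash
cat > fit.py <<'E'
from h import *
from scipy.optimize import least_squares
T=lambda u,v:(200+(u+.5)/4.4-.5,120+(v+.5)/4.4-.5)
S=lambda u,v:(240+(u+.5)/4-.5,150+(v+.5)/4-.5)
def P(q,X):
    x,y,z,a=q; X=np.asarray(X,float)
    return np.array([x+np.cos(a)*X[0]-np.sin(a)*X[1],y+np.sin(a)*X[0]+np.cos(a)*X[1],z+X[2]])
obs=[('top',(106,255,37),T(122,180)),('top',(106,-98,37),T(633,132)),
('top',(0,-98,0),T(645,290)),('top',(0,255,0),T(148,332)),
('top',(-27.5,22,10),T(464,340)),('top',(-27.5,-22,10),T(545,334)),
('side',(17.5,10,13.5),None)]
obs=[o for o in obs if o[2]]
def overlay(q,name,tag,box,f):
    im=snapshot(name); x0,y0,x1,y1=box
    o=cv2.resize(im[y0:y1,x0:x1,::-1],None,fx=f,fy=f,interpolation=cv2.INTER_CUBIC).copy()
    def pt(X):
        u=proj(name,P(q,np.array(X)/1000.)); return tuple(int(round(v)) for v in ((u-[x0,y0]+.5)*f-.5))
    def L(a,b,c): cv2.line(o,pt(a),pt(b),c,1,cv2.LINE_AA)
    rect=[(106,255,37),(106,-98,37),(-117,-98,37),(-117,255,37)]
    for i in range(4): L(rect[i],rect[(i+1)%4],(0,255,255))
    rect=[(0,255,0),(0,-98,0),(-117,-98,0),(-117,255,0)]
    for i in range(4): L(rect[i],rect[(i+1)%4],(0,255,0))
    L((17.5,255,13.5),(17.5,-98,13.5),(0,0,255))
    for s in (20,-20): L((-12.5,s,7),(39.5,s,7),(255,0,255))
    cv2.imwrite(f"pics/{name}{tag}.png",o)
E
python3 - <<'E'
from fit import *
def r(q): return np.concatenate([proj(n,P(q,np.array(X)/1000))-u for n,X,u in obs]+[[ (q[2]-.068)*300 ]])
s=least_squares(r,[0.535,-.118,.068,.086]); print(s.x); print(s.fun.round(2))
overlay(s.x,'top','2',(200,120,380,245),4.4); overlay(s.x,'side','2',(240,150,410,300),4)
E
```

```text
[ 0.54048272 -0.1183691   0.06719672  0.12026445]
[ 0.33 -0.82  0.19 -0.58 -0.8  -0.16 -1.28  0.68  2.82  0.41 -1.3   0.47
 -0.24]
```

View pics/top2.png

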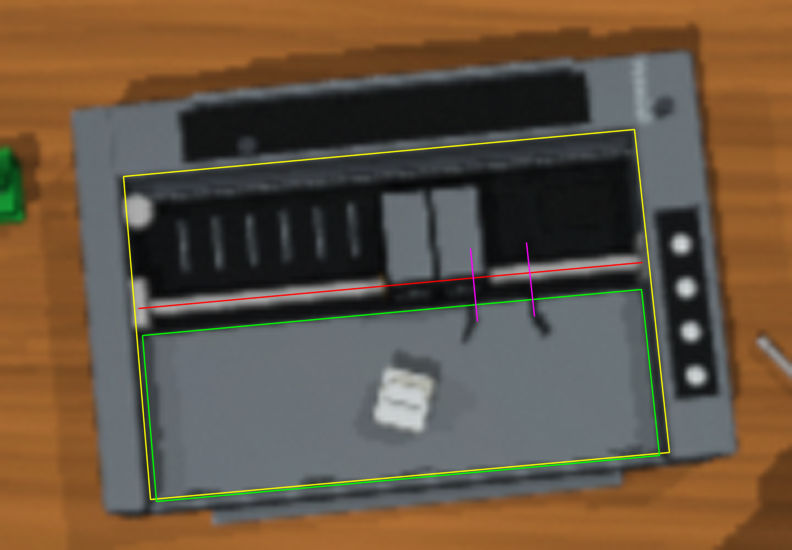

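View pics/side2.png

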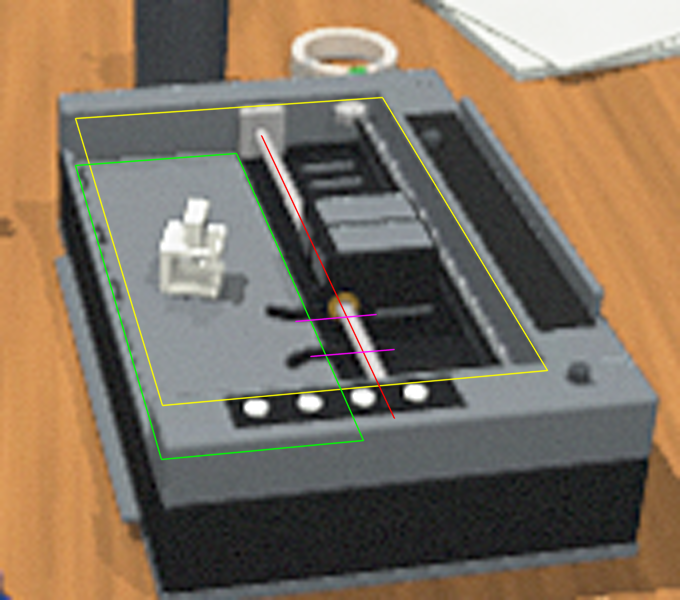

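The wireframe agrees in both views: the rod, ledge edge, ribs and wall tops all line up within about 1 px. That puts ledge z at about 0.067 and yaw at about 0.12. Next I'll fit the clip by silhouette and find where the carriage is.

```bash
cat > clip.py <<'E'
from fit import *
Q=np.array([0.5405,-.1184,.0672,.120])   # ledge_edge pose
BX=[(-20,-13,0,33,17),(-20,17,0,6,17),(-20,17,27,33,17),(9,17,20,27,17),(-6,6,33,53,14)]
def corners(b):
    x0,x1,z0,z1,w=b
    return np.array([(x,y,z) for x in(x0,x1) for y in(-w,w) for z in(z0,z1)],float)/1000
UP=8
def mask(n,c,box,z0=None):
    m=np.zeros(((box[3]-box[1])*UP,(box[2]-box[0])*UP),np.uint8)
    z=Q[2] if z0 is None else z0
    for b in BX:
        pts=np.array([proj(n,P((c[0],c[1],z,c[2]),X)) for X in corners(b)])
        h=cv2.convexHull((((pts-[box[0],box[1]]+.5)*UP)*16).astype(np.int32))
        cv2.fillConvexPoly(m,h,255,shift=4)
    return cv2.resize(m,None,fx=1/UP,fy=1/UP,interpolation=cv2.INTER_AREA)/255.
def toP(X):  # world -> printer mm
    a=Q[3]; d=np.asarray(X)-Q[:3]
    return np.array([np.cos(a)*d[0]+np.sin(a)*d[1],-np.sin(a)*d[0]+np.cos(a)*d[1],d[2]])*1000
def W(X): return P(Q,np.array(X,float)/1000)
E
python3 - <<'E'
from clip import *
from scipy.optimize import minimize
ob={}
bx={'top':(275,192,310,228),'side':(268,188,308,232)}
for n,near in (('top',(291,210)),('side',(288,212))):
    r=trace(n,'clip_mid')
    for x in r: print(n,np.round(x['bbox'],0),round(x['p'],2))
    x=min(r,key=lambda x:abs((x['bbox'][0]+x['bbox'][2])/2-near[0])+abs((x['bbox'][1]+x['bbox'][3])/2-near[1]))
    b=bx[n]; ob[n]=x['region'][b[1]:b[3],b[0]:b[2]].astype(float)
    im=snapshot(n)[b[1]:b[3],b[0]:b[2]].astype(float)
    # brightness-based mask: white
    g=im.min(2); print('area',ob[n].sum(),(g>130).sum())
    cv2.imwrite(f'pics/c_{n}.png',cv2.resize(np.hstack([im[:,:,::-1],np.repeat(ob[n][:,:,None]*255,3,2)]).astype(np.uint8),None,fx=9,fy=9,interpolation=cv2.INTER_NEAREST))
def cost(c,ns=('top','side')): return sum(((mask(n,(c[0]/1000,c[1]/1000,c[2]/50),bx[n])-ob[n])**2).sum() for n in ns)
for ns in (('top','side'),('top',),('side',)):
  best=None
  for a in (-.5,-.35,-.2,0,.2,.4,):
    for _ in range(1):
        p0=atz('top',(291,212),Q[2]+.0265)*1000
        s=minimize(cost,[p0[0],p0[1],a*50],args=(ns,),method='Nelder-Mead',options=dict(initial_simplex=np.array([p0[0],p0[1],a*50])+np.array([[0,0,0],[8,0,0],[0,8,0],[0,0,8]]),maxiter=120))
    if best is None or s.fun<best.fun: best=s
    print(ns,a,s.x[:2].round(1),(s.x[2]/50).round(3),s.fun.round(1))
  c=best.x; print('printer',toP([c[0]/1000,c[1]/1000,Q[2]]),'rel yaw',c[2]/50-Q[3])
# carriage left face top edge, z=+50: crop top (382,~235)
print('car top edge',toP(atz('top',T(383,240),Q[2]+.05)),toP(atz('top',T(485,230),Q[2]+.05)))
print(get_obs()['t'])
E
```

```text
top [378. 203. 417. 243.] 0.73
top [286. 203. 298. 218.] 0.67
top [365. 250. 382. 261.] 0.65
top [333. 268. 350. 286.] 0.52
top [188. 152. 203. 172.] 0.51
top [216. 250. 228. 266.] 0.49
area 120.0 148
side [195. 262. 216. 294.] 0.88
side [280. 202. 295. 220.] 0.85
side [223. 294. 249. 323.] 0.59
area 281.0 1500Traceback (most recent call last):
  File "<stdin>", line 20, in <module>
    res = _minimize_neldermead(fun, x0, args, callback, bounds=bounds,
                               **options)
    fxr = func(xr)
    fx = function(np.copy(x), *(wrapper_args + args))
  File "<stdin>", line 14, in cost
  File "<stdin>", line 14, in <genexpr>
  File "clip.py", line 12, in mask
    pts=np.array([proj(n,P((c[0],c[1],z,c[2]),X)) for X in corners(b)])
                  ~~~~^^^^^^^^^^^^^^^^^^^^^^^^^^^
  File "h.py", line 11, in proj
    K,p,M=cam(n); q=K@(M.T@(np.asarray(X,float)-p)); return q[:2]/q[2]
          ~~~^^^
  File "h.py", line 5, in cam
    c=camera_info(n); return np.array(c['intrinsics']),np.array(c['position']),R.from_rotvec(c['rotation']).as_matrix()
ValueError: time passes only in moves, steps and waits
```

View pics/c_top.png

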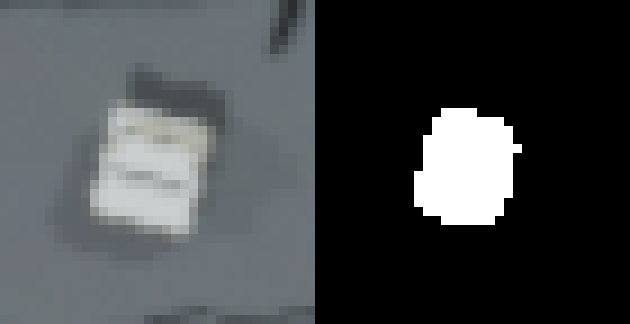

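View pics/c_side.png

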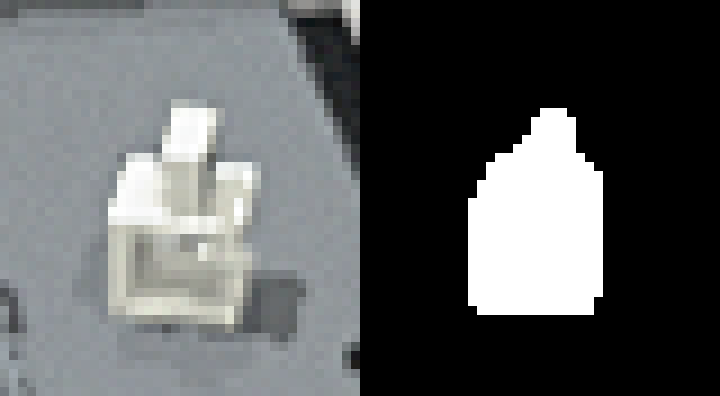

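```bash
sed -i 's/^def cam(n):/import functools\n@functools.lru_cache\ndef cam(n):/' h.py
cat > cfit.py <<'E'
from clip import *
from scipy.optimize import minimize
def fitclip(imgs,bx,x0,z0=None,ns=('top','side'),angs=(-.5,-.35,-.2,0,.2),th=dict(top=150,side=165),verbose=True):
    ob={}
    for n in ns:
        b=bx[n]; im=imgs[n][b[1]:b[3],b[0]:b[2]]
        m=(im.min(2)>th[n]).astype(np.uint8)
        m=cv2.morphologyEx(m,cv2.MORPH_CLOSE,np.ones((3,3)))
        cn,_=cv2.findContours(m,cv2.RETR_EXTERNAL,cv2.CHAIN_APPROX_NONE)
        c=max(cn,key=cv2.contourArea); o=np.zeros_like(m); cv2.drawContours(o,[c],-1,1,-1); ob[n]=o.astype(float)
    def cost(c): return sum(((mask(n,(c[0]/1000,c[1]/1000,c[2]/50),bx[n],z0)-ob[n])**2).sum() for n in ns)
    best=None
    for a in angs:
        p=np.array([x0[0],x0[1],a*50])
        s=minimize(cost,p,method='Nelder-Mead',options=dict(initial_simplex=p+np.array([[0,0,0],[8,0,0],[0,8,0],[0,0,8]]),maxiter=100))
        if verbose: print(ns,a,s.x[:2].round(1),(s.x[2]/50).round(3),round(s.fun,1),[o.sum() for o in ob.values()])
        if best is None or s.fun<best.fun: best=s
    c=best.x; print('best',c[:2].round(1),(c[2]/50).round(3),'printer',toP([c[0]/1000,c[1]/1000,Q[2]]).round(1),'rel yaw',round(c[2]/50-Q[3],3)); return c
E
python3 - <<'E'
from cfit import *
imgs={n:cv2.imread(f'pics/{n}0.png')[:,:,::-1] for n in('top','side')}
bx={'top':(280,195,305,225),'side':(272,192,302,230)}
p0=atz('top',(291,212),Q[2]+.0265)*1000
fitclip(imgs,bx,p0); fitclip(imgs,bx,p0,ns=('top',)); fitclip(imgs,bx,p0,ns=('side',))
print('car top edge',toP(atz('top',T(383,240),Q[2]+.05)),toP(atz('top',T(485,230),Q[2]+.05)))
E
```

```text
('top', 'side') -0.5 [466.6 -47.3] -0.132 95.0 [np.float64(135.0), np.float64(304.0)]
('top', 'side') -0.35 [466.7 -47.7] -0.159 95.3 [np.float64(135.0), np.float64(304.0)]
('top', 'side') -0.2 [466.4 -47.6] -0.17 95.3 [np.float64(135.0), np.float64(304.0)]
('top', 'side') 0 [466.6 -46.9] -0.037 100.3 [np.float64(135.0), np.float64(304.0)]
('top', 'side') 0.2 [467.  -46.9] 0.019 102.3 [np.float64(135.0), np.float64(304.0)]
best [466.6 -47.3] -0.132 printer [-64.8  79.4   0. ] rel yaw -0.252
('top',) -0.5 [469.7 -49.3] -0.187 9.5 [np.float64(135.0)]
('top',) -0.35 [469.8 -49.4] -0.199 9.5 [np.float64(135.0)]
('top',) -0.2 [469.9 -49.3] -0.182 9.6 [np.float64(135.0)]
('top',) 0 [469.7 -49.3] -0.188 9.5 [np.float64(135.0)]
('top',) 0.2 [469.7 -49.3] -0.187 9.5 [np.float64(135.0)]
best [469.7 -49.3] -0.188 printer [-62.   77.1   0. ] rel yaw -0.308
('side',) -0.5 [467.4 -36.8] -0.211 7.4 [np.float64(304.0)]
('side',) -0.35 [467.3 -36.7] -0.213 7.5 [np.float64(304.0)]
('side',) -0.2 [467.4 -36.8] -0.213 7.4 [np.float64(304.0)]
('side',) 0 [467.2 -36.8] -0.203 7.5 [np.float64(304.0)]
('side',) 0.2 [467.4 -36.8] -0.213 7.4 [np.float64(304.0)]
best [467.4 -36.8] -0.213 printer [-62.8  89.8   0. ] rel yaw -0.333
car top edge [42.96994004 81.42944144 50.        ] [43.42541622 11.95175447 50.        ]
```

The top-only and side-only clip fits disagree by about 12 mm in y, which points to a ledge height error, because z was only weakly constrained. I'll refit the height from both views.

Run:
```python
from cfit import *
imgs={n:cv2.imread(f'pics/{n}0.png')[:,:,::-1] for n in('top','side')}
bx={'top':(280,195,305,225),'side':(272,192,302,230)}
p0=[468,-46]
for z in (.067,.071,.075,.079):
    print(z); fitclip(imgs,bx,p0,z0=z,angs=(-.2,),verbose=True)
# triangulate bases: pen cup rim etc skip; flare tips
for a,b in ((T(464,341),S(268,311)),(T(547,333),S(292,360)),(T(122,180),S(383,97))): print(tri(a,b))
im=cv2.imread('pics/side0.png'); cv2.imwrite('pics/side3.png',cv2.resize(im[190:260,290:370],None,fx=9,fy=8.5,interpolation=cv2.INTER_CUBIC))
cv2.imwrite('pics/side4.png',cv2.resize(im[160:235,250:350],None,fx=8,fy=8,interpolation=cv2.INTER_CUBIC))
```

```text
0.067
('top', 'side') -0.2 [467.  -47.1] -0.137 97.2 [np.float64(135.0), np.float64(304.0)]
best [467.  -47.1] -0.137 printer [-64.4  79.6   0. ] rel yaw -0.257
0.071
('top', 'side') -0.2 [466.7 -47.4] -0.182 53.0 [np.float64(135.0), np.float64(304.0)]
best [466.7 -47.4] -0.182 printer [-64.7  79.4   0. ] rel yaw -0.302
0.075
('top', 'side') -0.2 [466.8 -49. ] -0.196 30.0 [np.float64(135.0), np.float64(304.0)]
best [466.8 -49. ] -0.196 printer [-64.9  77.7   0. ] rel yaw -0.316
0.079
('top', 'side') -0.2 [467.  -49.9] -0.204 57.9 [np.float64(135.0), np.float64(304.0)]
best [467.  -49.9] -0.204 printer [-64.8  76.8   0. ] rel yaw -0.324
(array([ 0.51040322, -0.091202  ,  0.07621586]), np.float64(0.0011520089537637689))
(array([ 0.5182092 , -0.14876036,  0.07795349]), np.float64(0.00036653319877885264))
(array([0.61427451, 0.14843488, 0.10339036]), np.float64(0.00298865738670222))
```

View pics/side3.png

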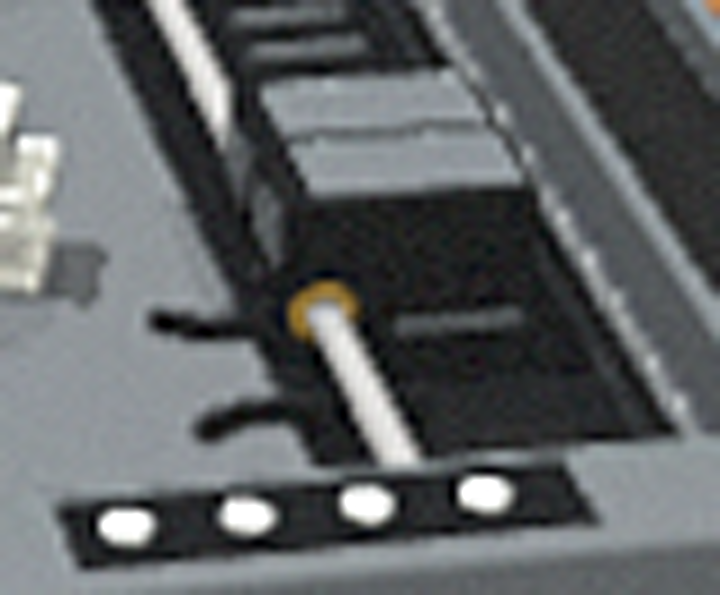

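View pics/side4.png

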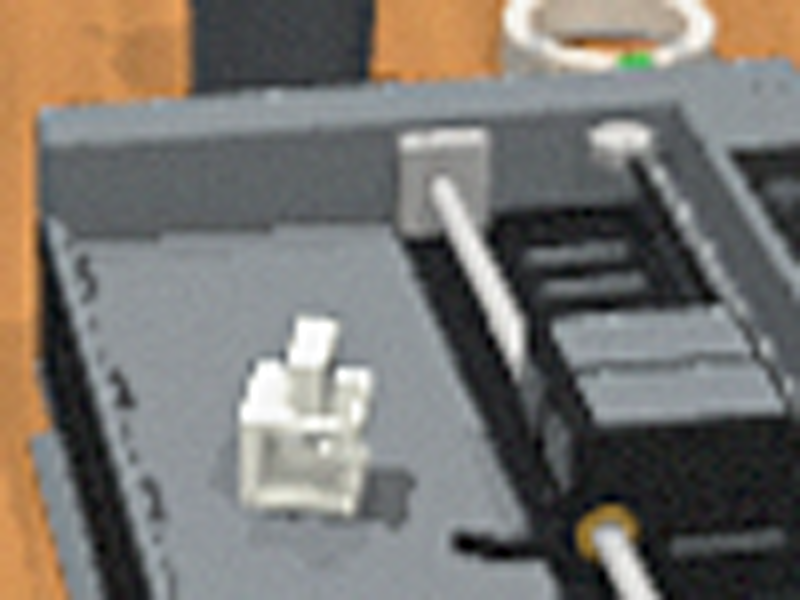

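Run:
```python
from fit import *
S4=lambda u,v:(250+u/8-.44,160+v/8-.44)
S3=lambda u,v:(290+u/9-.44,190+v/8.5-.44)
obs=[('top',(106,255,37),T(122,180)),('top',(106,-98,37),T(633,132)),
('top',(0,-98,0),T(645,290)),('top',(0,255,0),T(148,332)),
('top',(-27.5,'w',7),T(464,340)),('top',(-27.5,'-w',7),T(545,334)),
('side',(-27.5,'w',7),S3(155,320)),('side',(-27.5,'-w',7),S3(203,430)),
('side',(106,255,37),S4(680,105)),('side',(106,-98,37),S3(690,437)),('side',(0,255,0),S4(393,233)),
('side',(17.5,254,13.5),S4(440,182)), ('side',(-117,255,0),S4(52,222))]
def X(q,o):
    v=o[1]; y={'w':q[4]*1000,'-w':-q[4]*1000}.get(v[1],v[1]); return P(q[:4],np.array([v[0],y,v[2]],float)/1000)
def r(q): return np.concatenate([proj(o[0],X(q,o))-o[2] for o in obs])
for ns in (('top','side'),):
  s=least_squares(r,[0.535,-.118,.07,.12,.025],loss='soft_l1'); print(s.x.round(4))
  for o,e in zip(obs,r(s.x).reshape(-1,2)): print(o[:2],e.round(2))
overlay(s.x,'top','5',(200,120,380,245),4.4); overlay(s.x,'side','5',(240,150,410,300),4)
```

```text
[ 0.5394 -0.1179  0.0702  0.1209  0.0287]
('top', (106, 255, 37)) [-0.   -0.64]
('top', (106, -98, 37)) [ 0.15 -0.5 ]
('top', (0, -98, 0)) [-0.81  0.01]
('top', (0, 255, 0)) [-1.57  0.94]
('top', (-27.5, 'w', 7)) [0.49 0.95]
('top', (-27.5, '-w', 7)) [0.7 0.6]
('side', (-27.5, 'w', 7)) [-0.54  0.15]
('side', (-27.5, '-w', 7)) [-0.63 -0.03]
('side', (106, 255, 37)) [0.28 0.13]
('side', (106, -98, 37)) [ 9.82 -0.18]
('side', (0, 255, 0)) [-0.35 -1.83]
('side', (17.5, 254, 13.5)) [-0.04  0.1 ]
('side', (-117, 255, 0)) [1.92 2.49]Traceback (most recent call last):
  File "<stdin>", line 16, in <module>
  File "fit.py", line 20, in overlay
    for i in range(4): L(rect[i],rect[(i+1)%4],(0,255,255))
                       ~^^^^^^^^^^^^^^^^^^^^^^^^^^^^^^^^^^^
  File "fit.py", line 18, in L
    def L(a,b,c): cv2.line(o,pt(a),pt(b),c,1,cv2.LINE_AA)
                             ~~^^^
  File "fit.py", line 17, in pt
    u=proj(name,P(q,np.array(X)/1000.)); return tuple(int(round(v)) for v in ((u-[x0,y0]+.5)*f-.5))
                ~^^^^^^^^^^^^^^^^^^^^^
  File "fit.py", line 6, in P
    x,y,z,a=q; X=np.asarray(X,float)
    ^^^^^^^
ValueError: too many values to unpack (expected 4)
```

```bash
sed -i 's/^Q=.*/Q=np.array([0.5396,-.1180,.0710,.120])/' clip.py
cat > go.py <<'E'
from clip import *
def go(target_printer,yaw_printer=0.,flip=False):
    o=get_obs(); p=np.array(o['ee_pos']); M=R.from_rotvec(o['eef_rot']).as_matrix()
    a=Q[3]+yaw_printer; y=np.array([np.cos(a),np.sin(a),0]); z=np.array([0,0,-1.])
    if flip: y=-y
    Mt=np.stack([np.cross(y,z),y,z],1)
    X=W(target_printer); d=M.T@(X-p); rv=R.from_matrix(M.T@Mt).as_rotvec()
    print('t',round(o['t'],2),'tcp printer',toP(p).round(1),'world',p.round(4),'F',np.round(o['ft_force'],1),'w',round(o['width'],4))
    print('tool x,y,z printer-dirs', [ (R.from_euler('z',-Q[3]).as_matrix()@M[:,i]).round(3).tolist() for i in range(3)])
    print('target world',X.round(4),'delta tool norm',(d/.5).round(4),'rot norm',(rv/np.deg2rad(120)).round(4),'mm',(d*1000).round(1))
E
python3 - <<'E'
from go import *
go([48,106,130])
E
```

```text
t 1.15 tcp printer [-430.8 -436.6  155.7] world [ 0.1641 -0.6031  0.2267] F [-0.4  1.   0.4] w 0.0916
tool x,y,z printer-dirs [[0.989, 0.145, -0.0], [0.145, -0.989, 0.0], [-0.0, -0.0, -1.0]]
target world [ 0.5746 -0.007   0.201 ] delta tool norm [ 1.1051 -0.9347  0.0514] rot norm [ 0.      0.     -0.6804] mm [ 552.5 -467.4   25.7]
```

```bash
cat >> go.py <<'E'
def rows(target_printer,n,yaw_printer=0.,k=5):
    "split straight path to target into n rows, print first k"
    o=get_obs(); p=np.array(o['ee_pos']); M=R.from_rotvec(o['eef_rot']).as_matrix()
    a=Q[3]+yaw_printer; y=np.array([np.cos(a),np.sin(a),0]); z=np.array([0,0,-1.])
    Mt=np.stack([np.cross(y,z),y,z],1); X=W(target_printer)
    rv=R.from_matrix(M.T@Mt).as_rotvec()
    for i in range(min(k,n)):
        Mi=M@R.from_rotvec(rv*i/n).as_matrix()
        print('row',np.r_[Mi.T@(X-p)/n/.5,rv/n/np.deg2rad(120)].round(4).tolist())
E
python3 - <<'E'
from go import *
rows([48,106,130],20,k=10)
E
```

```text
row [0.0553, -0.0467, 0.0026, 0.0, 0.0, -0.034]
row [0.0584, -0.0427, 0.0026, 0.0, 0.0, -0.034]
row [0.0613, -0.0384, 0.0026, 0.0, 0.0, -0.034]
row [0.0639, -0.034, 0.0026, 0.0, 0.0, -0.034]
row [0.0662, -0.0293, 0.0026, 0.0, 0.0, -0.034]
row [0.0681, -0.0245, 0.0026, 0.0, 0.0, -0.034]
row [0.0697, -0.0196, 0.0026, 0.0, 0.0, -0.034]
row [0.0709, -0.0146, 0.0026, 0.0, 0.0, -0.034]
row [0.0717, -0.0095, 0.0026, 0.0, 0.0, -0.034]
row [0.0722, -0.0044, 0.0026, 0.0, 0.0, -0.034]
```

Emit:
play_rows(motion=[0.055,-0.047,0,0,0,-0.034,-1,0.058,-0.043,0,0,0,-0.034,-1,0.061,-0.038,0,0,0,-0.034,-1,0.064,-0.034,0,0,0,-0.034,-1,0.066,-0.029,0,0,0,-0.034,-1], newtons=20)

```text
t: 1.65
ee_pos: [0.2645, -0.4541, 0.2259]
eef_rot: [2.988, 0.964, -0.005]
ft_force: [0.1, -0.9, -0.4]
width: 0.0562
```

Emit:
play_rows(motion=[0.068,-0.025,0,0,0,-0.034,-1,0.07,-0.02,0,0,0,-0.034,-1,0.071,-0.015,0,0,0,-0.034,-1,0.072,-0.01,0,0,0,-0.034,-1,0.072,-0.004,0,0,0,-0.034,-1])

```text
t: 2.15
ee_pos: [0.3691, -0.2973, 0.2262]
eef_rot: [2.757, 1.496, -0.005]
ft_force: [1.0, -0.4, -0.9]
width: 0.0164
```

Run:
```python
from go import *
go([48,106,130]);rows([48,106,130],10,k=10)
```

```text
t 2.15 tcp printer [-190.8 -157.6  155.2] world [ 0.3691 -0.2973  0.2262] F [ 1.  -0.4 -0.9] w 0.0164
tool x,y,z printer-dirs [[0.641, 0.767, -0.005], [0.767, -0.641, 0.003], [-0.001, -0.006, -1.0]]
target world [ 0.5746 -0.007   0.201 ] delta tool norm [0.7111 0.0281 0.0468] rot norm [ 0.0004  0.0028 -0.3324] mm [355.5  14.1  23.4]
row [0.0711, 0.0028, 0.0047, 0.0, 0.0003, -0.0332]
row [0.0707, 0.0078, 0.0047, 0.0, 0.0003, -0.0332]
row [0.07, 0.0127, 0.0048, 0.0, 0.0003, -0.0332]
row [0.069, 0.0175, 0.0048, 0.0, 0.0003, -0.0332]
row [0.0676, 0.0223, 0.0048, 0.0, 0.0003, -0.0332]
row [0.0659, 0.0269, 0.0049, 0.0, 0.0003, -0.0332]
row [0.0638, 0.0314, 0.0049, 0.0, 0.0003, -0.0332]
row [0.0615, 0.0358, 0.0049, 0.0, 0.0003, -0.0332]
row [0.0588, 0.04, 0.005, 0.0, 0.0003, -0.0332]
row [0.0559, 0.044, 0.005, 0.0, 0.0003, -0.0332]
```

Emit:
play_rows(motion=[0.071,0.003,0.005,0,0,-0.033,-1,0.071,0.008,0.005,0,0,-0.033,-1,0.07,0.013,0.005,0,0,-0.033,-1,0.069,0.018,0.005,0,0,-0.033,-1,0.068,0.022,0.005,0,0,-0.033,-1])

```text
t: 2.65
ee_pos: [0.4757, -0.1456, 0.2141]
eef_rot: [2.442, 1.963, -0.004]
ft_force: [-0.7, -0.2, 0.0]
width: 0.0003
```

Emit:
play_rows(motion=[0.066,0.027,0.005,0,0,-0.033,-1,0.064,0.031,0.005,0,0,-0.033,-1,0.062,0.036,0.005,0,0,-0.033,-1,0.059,0.04,0.005,0,0,-0.033,-1,0.056,0.044,0.005,0,0,-0.033,-1])

```text
t: 3.15
ee_pos: [0.5802, 0.0074, 0.2011]
eef_rot: [2.052, 2.365, -0.006]
ft_force: [0.8, -0.3, -0.8]
width: 0.0001
```

Run:
```python
from go import *
go([48,106,22]);rows([48,106,60],5)
```

```text
t 3.15 tcp printer [ 55.3 119.7 130.1] world [0.5802 0.0074 0.2011] F [ 0.8 -0.3 -0.8] w 0.0001
tool x,y,z printer-dirs [[-0.022, 1.0, -0.01], [1.0, 0.022, 0.004], [0.004, -0.01, -1.0]]
target world [ 0.5746 -0.007   0.093 ] delta tool norm [-0.0248 -0.0161  0.2164] rot norm [0.002  0.0048 0.0103] mm [-12.4  -8.  108.2]
row [-0.0051, -0.0032, 0.0281, 0.0004, 0.001, 0.0021]
row [-0.0052, -0.0031, 0.0281, 0.0004, 0.001, 0.0021]
row [-0.0053, -0.0031, 0.0281, 0.0004, 0.001, 0.0021]
row [-0.0053, -0.003, 0.0281, 0.0004, 0.001, 0.0021]
row [-0.0054, -0.003, 0.028, 0.0004, 0.001, 0.0021]
```

Emit:
play_rows(motion=[-0.005,-0.003,0.028,0,0.001,0.002,-1,-0.005,-0.003,0.028,0,0.001,0.002,-1,-0.005,-0.003,0.028,0,0.001,0.002,-1,-0.005,-0.003,0.028,0,0.001,0.002,-1,-0.005,-0.003,0.028,0,0.001,0.002,-1])

```text
t: 3.65
ee_pos: [0.578, 0.0001, 0.1294]
eef_rot: [2.072, 2.358, 0.015]
ft_force: [-0.1, -0.6, -0.6]
width: 0.0005
```

```bash
cat > look.py <<'E'
import sys
from go import *
tag=sys.argv[1]
for n,b,f in (("top",(200,110,390,250),4),("side",(240,130,410,300),3.5)):
    if len(sys.argv)>2 and n not in sys.argv[2:]: continue
    im=snapshot(n); cv2.imwrite(f"pics/{n}_{tag}_full.png",im[:,:,::-1]); x0,y0,x1,y1=b
    cv2.imwrite(f"pics/{n}_{tag}.png",cv2.resize(im[y0:y1,x0:x1,::-1],None,fx=f,fy=f,interpolation=cv2.INTER_CUBIC))
E
python3 look.py a
python3 - <<'E'
from go import *
go([48,106,22]);rows([48,106,22],5)
E
```

```text
t 3.75 tcp printer [ 50.7 111.9  57.2] world [ 0.5765 -0.0008  0.1282] F [1.3 0.1 0.1] w 0.0007
tool x,y,z printer-dirs [[-0.008, 1.0, 0.004], [1.0, 0.008, 0.006], [0.006, 0.004, -1.0]]
target world [ 0.5746 -0.007   0.093 ] delta tool norm [-0.0121 -0.0059  0.0702] rot norm [ 0.0027 -0.002   0.0039] mm [-6.1 -2.9 35.1]
row [-0.0024, -0.0012, 0.014, 0.0005, -0.0004, 0.0008]
row [-0.0024, -0.0012, 0.0141, 0.0005, -0.0004, 0.0008]
row [-0.0024, -0.0011, 0.0141, 0.0005, -0.0004, 0.0008]
row [-0.0024, -0.0011, 0.0141, 0.0005, -0.0004, 0.0008]
row [-0.0024, -0.0011, 0.0141, 0.0005, -0.0004, 0.0008]
```

View pics/side_a.png

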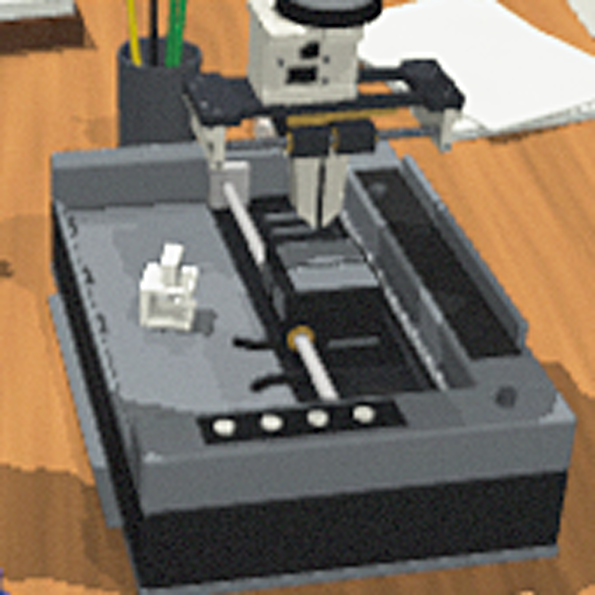

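View pics/top_a.png

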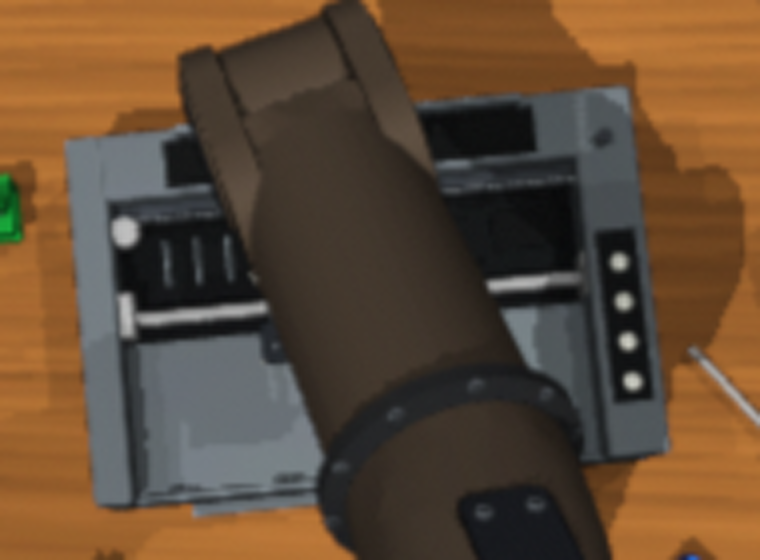

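Run:
```python
from go import *
print(proj('side',get_obs()['ee_pos']))
```

```text
[329.53269202 191.21961643]
```

Emit:
play_rows(motion=[-0.003,-0.001,0.015,0,0,0.001,-1,-0.003,-0.001,0.015,0,0,0.001,-1,-0.003,-0.001,0.015,0,0,0.001,-1,-0.003,-0.001,0.015,0,0,0.001,-1,-0.003,-0.001,0.014,0,0,0.001,-1])

```text
t: 4.25
ee_pos: [0.5766, -0.0091, 0.0909]
eef_rot: [2.087, 2.344, 0.015]
ft_force: [-0.1, 0.0, -1.0]
width: 0.0008
```

Run:
```python
from go import *
go([48,90,20])
```

```text
t 4.25 tcp printer [ 49.8 103.7  19.9] world [ 0.5766 -0.0091  0.0909] F [-0.1  0.  -1. ] w 0.0008
tool x,y,z printer-dirs [[0.004, 1.0, 0.004], [1.0, -0.004, 0.009], [0.009, 0.004, -1.0]]
target world [ 0.5765 -0.0229  0.091 ] delta tool norm [-0.0274 -0.0035 -0.0004] rot norm [ 0.0045 -0.0017 -0.0019] mm [-13.7  -1.8  -0.2]
```

```bash
python3 look.py b side
python3 - <<'E'
from go import *
im=cv2.imread('pics/side_b_full.png'); o=get_obs()
c=cv2.resize(im[140:230,280:380],None,fx=8,fy=6.6,interpolation=cv2.INTER_CUBIC)
u=proj('side',o['ee_pos']); print(u); cv2.circle(c,(int((u[0]-280+.5)*8),int((u[1]-140+.5)*6.6)),4,(0,0,255),1)
M=R.from_rotvec(o['eef_rot']).as_matrix()
for k in (.02,.04,.06):
    u=proj('side',o['ee_pos']-M[:,2]*k); cv2.circle(c,(int((u[0]-280+.5)*8),int((u[1]-140+.5)*6.6)),4,(0,255,0),1)
cv2.imwrite('pics/side_b2.png',c)
E
```

```text
[328.85290099 205.75450377]
```

View pics/side_b2.png

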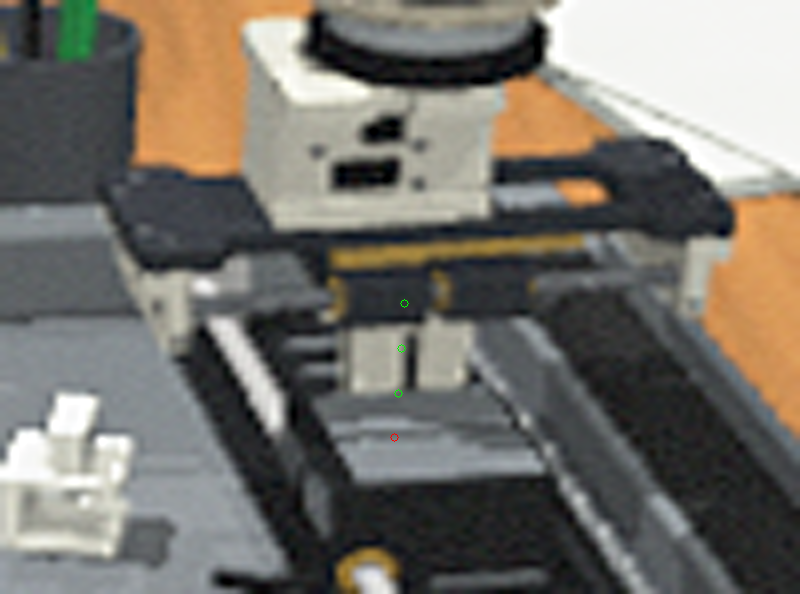

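Emit:
play_rows(motion=[-0.012,0,0,0.001,0,0,-1,-0.012,0,0,0.001,0,0,-1,-0.012,0,0,0.001,0,0,-1,-0.012,0,0,0.001,0,0,-1,-0.012,0,0,0,0,0,-1])

```text
t: 4.8
ee_pos: [0.5791, -0.0395, 0.0894]
eef_rot: [-2.083, -2.344, -0.003]
ft_force: [-0.4, 1.9, -1.0]
width: 0.0007
```

Emit:
play_rows(motion=[-0.012,0,0,0,0,0,-1,-0.012,0,0,0,0,0,-1,-0.012,0,0,0,0,0,-1,-0.012,0,0,0,0,0,-1,-0.012,0,0,0,0,0,-1])

```text
t: 5.3
ee_pos: [0.5832, -0.0721, 0.0893]
eef_rot: [-2.083, -2.344, -0.004]
ft_force: [-0.1, 2.0, -0.7]
width: 0.0001
```

```bash
python3 look.py c side
python3 - <<'E'
from go import *
go([48,-14.5,20])
E
```

```text
t 5.35 tcp printer [48.8 38.8 18.3] world [ 0.5834 -0.0737  0.0893] F [-0.1  0.6 -0.3] w 0.0002
tool x,y,z printer-dirs [[0.004, 1.0, 0.005], [1.0, -0.004, -0.001], [-0.001, 0.005, -1.0]]
target world [ 0.589  -0.1266  0.091 ] delta tool norm [-0.1065 -0.0013 -0.0038] rot norm [-0.0007 -0.0023 -0.0017] mm [-53.3  -0.6  -1.9]
```

View pics/side_c.png

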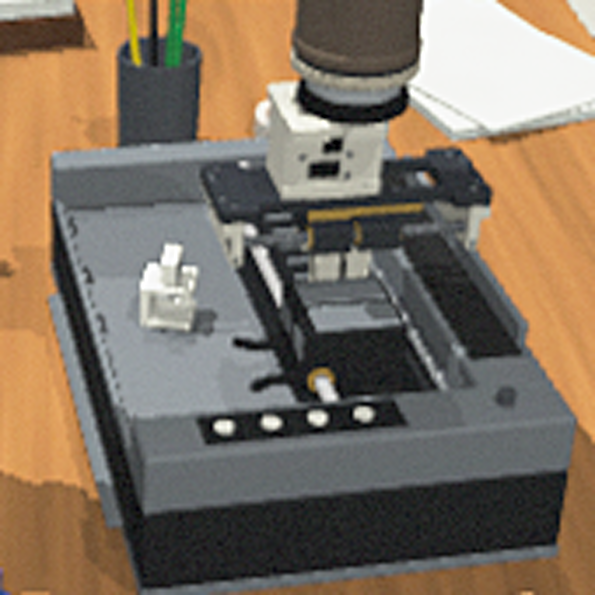

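The carriage is moving with about 2 N on the wrist. I'll continue at an even pace and slow down near the stop.

Emit:
play_rows(motion=[-0.01,0,-0.001,0,0,0,-1,-0.01,0,-0.001,0,0,0,-1,-0.01,0,0,0,0,0,-1,-0.01,0,0,0,0,0,-1,-0.01,0,0,0,0,0,-1])

```text
t: 5.85
ee_pos: [0.5866, -0.0997, 0.0904]
eef_rot: [-2.084, -2.344, -0.004]
ft_force: [0.8, 1.8, -1.6]
width: 0.0005
```

Emit:
play_rows(motion=[-0.008,0,0,0,0,0,-1,-0.008,0,0,0,0,0,-1,-0.008,0,0,0,0,0,-1,-0.006,0,0,0,0,0,-1,-0.006,0,0,0,0,0,-1])

```text
t: 6.35
ee_pos: [0.5891, -0.1195, 0.0904]
eef_rot: [-2.085, -2.344, -0.004]
ft_force: [0.6, 3.2, -0.7]
width: 0.0007
```

Run:
```python
from go import *
go([48,-14.5,20])
```

```text
t 6.35 tcp printer [48.9 -7.4 19.4] world [ 0.5891 -0.1195  0.0904] F [ 0.6  3.2 -0.7] w 0.0007
tool x,y,z printer-dirs [[0.003, 1.0, 0.005], [1.0, -0.003, -0.001], [-0.001, 0.005, -1.0]]
target world [ 0.589  -0.1266  0.091 ] delta tool norm [-0.0141 -0.0018 -0.0013] rot norm [-0.0005 -0.0025 -0.0014] mm [-7.1 -0.9 -0.7]
```

Emit:
play_rows(motion=[-0.004,0,0,0,0,0,-1,-0.004,0,0,0,0,0,-1,-0.004,0,0,0,0,0,-1,-0.004,0,0,0,0,0,-1,-0.004,0,0,0,0,0,-1])

```text
t: 6.85
ee_pos: [0.5894, -0.1232, 0.0904]
eef_rot: [-2.074, -2.345, -0.011]
ft_force: [-0.7, 7.1, 0.7]
width: 0.0005
```

Emit:
play_rows(motion=[-0.004,0,0,0,0,0,-1,-0.004,0,0,0,0,0,-1,-0.004,0,0,0,0,0,-1,-0.004,0,0,0,0,0,-1,-0.004,0,0,0,0,0,-1])

```text
t: 7.35
ee_pos: [0.5893, -0.1229, 0.0905]
eef_rot: [-2.058, -2.346, -0.02]
ft_force: [-2.5, 6.2, 1.9]
width: 0.0006
```

Emit:
play_rows(motion=[-0.012,0,0,0,0,0,-1,-0.012,0,0,0,0,0,-1,-0.012,0,0,0,0,0,-1,-0.012,0,0,0,0,0,-1,-0.012,0,0,0,0,0,-1])

```text
t: 7.85
ee_pos: [0.5887, -0.1218, 0.0908]
eef_rot: [-2.012, -2.346, -0.047]
ft_force: [-5.5, 18.4, 5.8]
width: 0.0003
```

```bash
python3 look.py d side
python3 - <<'E'
from go import *
go([48,0,20])
im=cv2.imread('pics/side_d_full.png'); 
cv2.imwrite('pics/side_d2.png',cv2.resize(im[180:270,290:390],None,fx=8,fy=6.6,interpolation=cv2.INTER_CUBIC))
E
```

```text
t 7.9 tcp printer [48.3 -9.7 19.8] world [ 0.5887 -0.1218  0.0908] F [-5.4 18.4  5.7] w 0.0003
tool x,y,z printer-dirs [[-0.033, 0.998, 0.058], [0.999, 0.033, -0.01], [-0.012, 0.058, -0.998]]
target world [ 0.5873 -0.1123  0.091 ] delta tool norm [0.0193 0.0001 0.0007] rot norm [-0.0051 -0.0278  0.0158] mm [9.7 0.1 0.4]
```

View pics/side_d2.png

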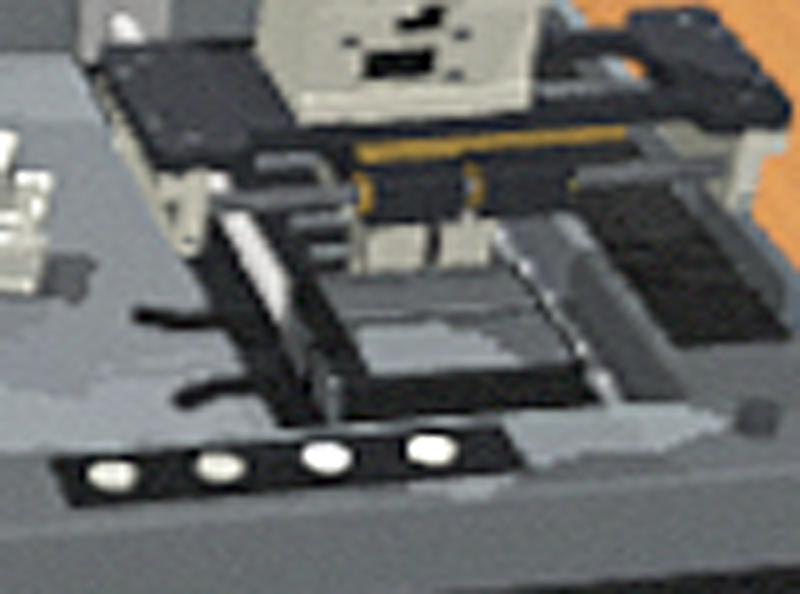

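Emit:
play_rows(motion=[0.01,0,0,0,0,0,-1,0.01,0,0,0,-0.005,0.004,-1,0.01,0,-0.01,0,-0.007,0.004,-1,0,0,-0.04,0,-0.007,0.004,-1,0,0,-0.05,0,-0.007,0.004,-1])

```text
t: 8.4
ee_pos: [0.5848, -0.1086, 0.1405]
eef_rot: [-2.082, -2.339, 0.02]
ft_force: [-0.5, -0.2, 0.7]
width: 0.0009
```

Run:
```python
from go import *
go([-62,78,110],-.316); rows([-62,78,110],8,-.316)
```

```text
t 8.4 tcp printer [46.   3.9 69.5] world [ 0.5848 -0.1086  0.1405] F [-0.5 -0.2  0.7] w 0.0009
tool x,y,z printer-dirs [[0.004, 1.0, -0.001], [1.0, -0.004, -0.016], [-0.016, -0.001, -1.0]]
target world [ 0.4687 -0.048   0.181 ] delta tool norm [ 0.1473 -0.2178 -0.0775] rot norm [-0.0077  0.0016  0.1489] mm [  73.6 -108.9  -38.7]
row [0.0184, -0.0272, -0.0097, -0.001, 0.0002, 0.0186]
row [0.0173, -0.0279, -0.0097, -0.001, 0.0002, 0.0186]
row [0.0162, -0.0285, -0.0098, -0.001, 0.0002, 0.0186]
row [0.0151, -0.0291, -0.0098, -0.001, 0.0002, 0.0186]
row [0.014, -0.0297, -0.0099, -0.001, 0.0002, 0.0186]
```

Emit:
play_rows(motion=[0.018,-0.005,-0.05,-0.001,0,0.019,-0.1,0.017,-0.028,-0.04,-0.001,0,0.019,-0.1,0.016,-0.029,-0.01,-0.001,0,0.019,-0.1,0.015,-0.029,0,-0.001,0,0.019,-0.1,0.014,-0.03,0,-0.001,0,0.019,-0.1])

```text
t: 8.9
ee_pos: [0.5261, -0.0699, 0.1992]
eef_rot: [2.315, 2.104, -0.004]
ft_force: [0.2, 0.9, 0.8]
width: 0.0359
```

Run:
```python
from go import *
go([-62,78,110],-.316); rows([-62,78,100],5,-.316)
```

```text
t 8.9 tcp printer [ -7.6  49.4 128.2] world [ 0.5261 -0.0699  0.1992] F [0.2 0.9 0.8] w 0.0359
tool x,y,z printer-dirs [[0.214, 0.977, -0.011], [0.977, -0.214, 0.008], [0.005, -0.012, -1.0]]
target world [ 0.4687 -0.048   0.181 ] delta tool norm [ 0.033  -0.1187  0.0351] rot norm [0.004  0.005  0.0479] mm [ 16.5 -59.4  17.5]
row [0.0066, -0.0238, 0.011, 0.0008, 0.001, 0.0096]
row [0.0061, -0.0239, 0.0111, 0.0008, 0.001, 0.0096]
row [0.0056, -0.024, 0.0111, 0.0008, 0.001, 0.0096]
row [0.0051, -0.0241, 0.0112, 0.0008, 0.001, 0.0096]
row [0.0046, -0.0242, 0.0112, 0.0008, 0.001, 0.0096]
```

Emit:
play_rows(motion=[0.007,-0.024,0.011,0.001,0.001,0.01,-0.1,0.006,-0.024,0.011,0.001,0.001,0.01,-0.1,0.006,-0.024,0.011,0.001,0.001,0.01,-0.1,0.005,-0.024,0.011,0.001,0.001,0.01,-0.1,0.005,-0.024,0.011,0.001,0.001,0.01,-0.1])

```text
t: 9.4
ee_pos: [0.4676, -0.0473, 0.1746]
eef_rot: [2.433, 1.971, 0.0]
ft_force: [0.3, 0.1, 0.3]
width: 0.0414
```

```bash
python3 look.py e
python3 - <<'E'
from go import *
go([-62,78,70],-.316);
E
```

```text
t 9.5 tcp printer [-64.1  79.2 103.2] world [ 0.4665 -0.047   0.1742] F [ 0.3  0.5 -0.5] w 0.0416
tool x,y,z printer-dirs [[0.322, 0.947, -0.007], [0.947, -0.322, 0.006], [0.004, -0.008, -1.0]]
target world [ 0.4687 -0.048   0.141 ] delta tool norm [-0.0006  0.0044  0.0664] rot norm [ 0.0028  0.0031 -0.0055] mm [-0.3  2.2 33.2]
```

View pics/side_e.png

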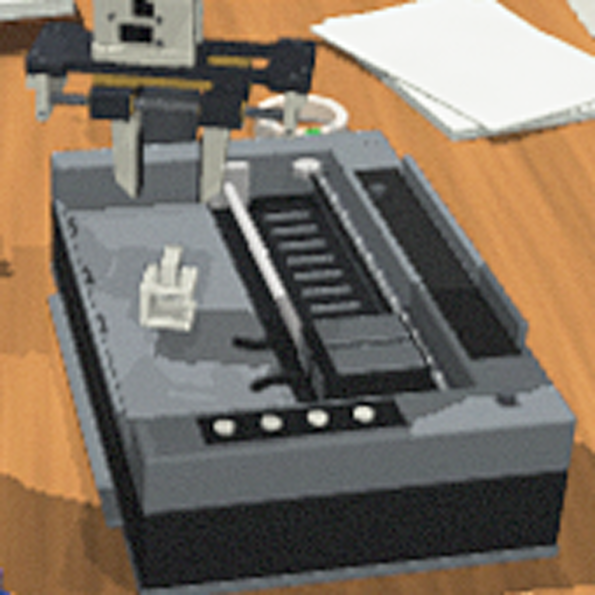

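View pics/top_e.png

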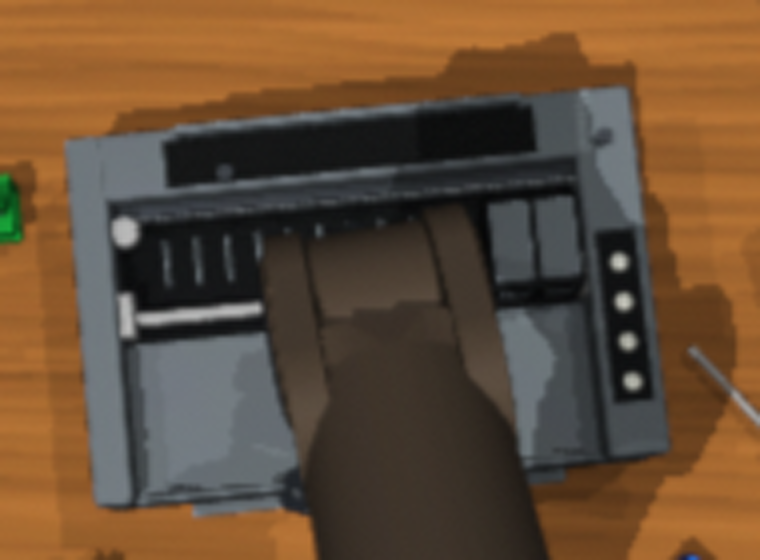

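Run:
```python
from go import *
o=get_obs(); print(proj('side',o['ee_pos']))
print(toP(atz('top',(200+488/4,110+235/4),Q[2]+.05)),toP(atz('top',(200+583/4,110+228/4),Q[2]+.05)))
M=R.from_rotvec(o['eef_rot']).as_matrix()
im=cv2.imread('pics/side_e_full.png'); c=cv2.resize(im[140:230,240:340],None,fx=8,fy=6.6,interpolation=cv2.INTER_CUBIC)
for sx in(-1,1):
  for sy in (-1,1):
    u=proj('side',o['ee_pos']+M@[sx*.0095,sy*o['width']/2,0]); cv2.circle(c,(int((u[0]-240+.5)*8),int((u[1]-140+.5)*6.6)),3,(0,0,255),-1)
cv2.imwrite('pics/side_e2.png',c)
```

```text
[288.76619584 184.35952855]
[ 49.66729951 -25.10851427  50.        ] [ 48.39686307 -95.84576552  50.        ]
```

View pics/side_e2.png

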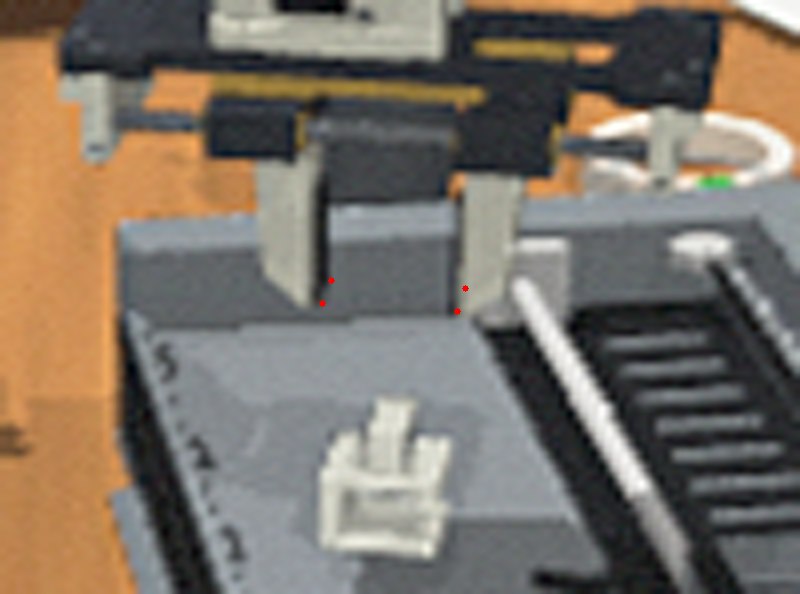

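The fingertip projection agrees with the side picture within about 1 px, and the carriage top now spans y −25 to −96, so it is parked. Next I descend over the tab.

Emit:
play_rows(motion=[-0.001,0.002,0.03,0.001,0.001,-0.001,-0.1,0,0.001,0.03,0.001,0.001,-0.001,-0.1,0,0,0.025,0,0,-0.001,-0.1,0,0,0.02,0,0,0,-0.1,0,0,0.01,0,0,0,-0.1])

```text
t: 10.0
ee_pos: [0.4728, -0.0499, 0.1179]
eef_rot: [2.424, 1.981, 0.005]
ft_force: [-0.2, -0.2, -0.4]
width: 0.0416
```

```bash
python3 look.py f side
python3 - <<'E'
from go import *
go([-63,78,38],-.316)
im=cv2.imread('pics/side_f_full.png'); c=cv2.resize(im[160:250,240:340],None,fx=8,fy=6.6,interpolation=cv2.INTER_CUBIC)
cv2.imwrite('pics/side_f2.png',c)
E
```

```text
t 10.05 tcp printer [-58.4  75.7  46.4] world [ 0.4725 -0.0498  0.1174] F [ 0.2  0.8 -0.8] w 0.0413
tool x,y,z printer-dirs [[0.315, 0.949, -0.005], [0.949, -0.315, 0.01], [0.008, -0.008, -1.0]]
target world [ 0.4677 -0.0481  0.109 ] delta tool norm [ 0.0015 -0.0102  0.0167] rot norm [ 0.0048  0.0023 -0.0021] mm [ 0.8 -5.1  8.4]
```

View pics/side_f2.png

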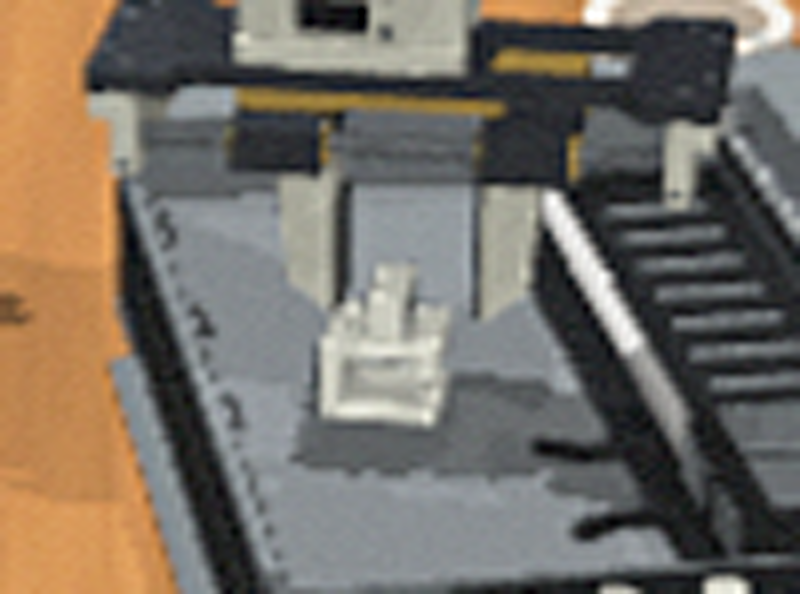

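Emit:
play_rows(motion=[0.001,-0.004,0.005,0.001,0,0,-0.1,0.001,-0.004,0.005,0.001,0,0,-0.1,0,-0.003,0.003,0.001,0,0,-0.3,0,0,0,0,0,0,-1,0,0,0,0,0,0,-1], newtons=15)

```text
t: 10.55
ee_pos: [0.4676, -0.0475, 0.1113]
eef_rot: [2.427, 1.984, -0.001]
ft_force: [0.6, -0.4, 0.5]
width: 0.0219
```

Emit:
play_rows(motion=[0,0,0,0,0,0,-1,0,0,0,0,0,0,-1,0,0,0,0,0,0,-1,0,0,0,0,0,0,-1,0,0,0,0,0,0,-1])

```text
t: 11.05
ee_pos: [0.468, -0.0477, 0.1117]
eef_rot: [2.427, 1.983, -0.0]
ft_force: [0.6, -0.3, -0.3]
width: 0.0117
```

```bash
python3 look.py g side
python3 - <<'E'
from go import *
go([-63,78,38],-.316)
im=cv2.imread('pics/side_g_full.png'); c=cv2.resize(im[160:250,240:340],None,fx=8,fy=6.6,interpolation=cv2.INTER_CUBIC)
cv2.imwrite('pics/side_g2.png',c)
E
```

```text
t 11.1 tcp printer [-62.7  78.4  40.7] world [ 0.468  -0.0476  0.1117] F [-0.6  0.6 -0.8] w 0.0119
tool x,y,z printer-dirs [[0.315, 0.949, -0.005], [0.949, -0.315, 0.006], [0.004, -0.006, -1.0]]
target world [ 0.4677 -0.0481  0.109 ] delta tool norm [-0.001  -0.0004  0.0055] rot norm [ 0.0027  0.0024 -0.0021] mm [-0.5 -0.2  2.7]
```

View pics/side_g2.png

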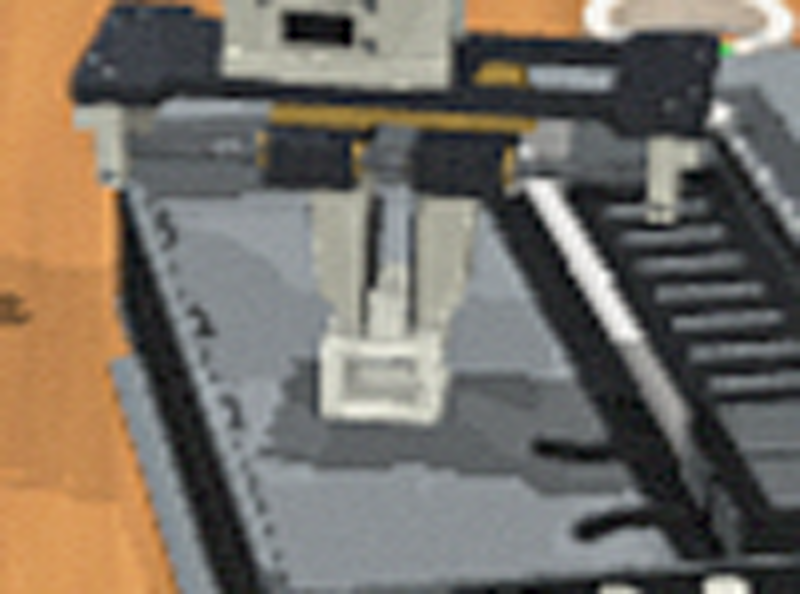

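Emit:
play_rows(motion=[0,0,-0.015,0,0,0,-1,0,0,-0.015,0,0,0,-1,0,0,-0.01,0,0,0,-1,0,0,0,0,0,0,-1,0,0,0,0,0,0,-1], newtons=25)

```text
t: 11.6
ee_pos: [0.4682, -0.0475, 0.1341]
eef_rot: [2.426, 1.983, 0.001]
ft_force: [-0.9, 0.3, -0.9]
width: 0.0118
```

```bash
python3 look.py h side
python3 - <<'E'
from go import *
go([-58,0,60],0);rows([-58,0,60],10,k=10)
im=cv2.imread('pics/side_h_full.png'); c=cv2.resize(im[160:250,240:340],None,fx=8,fy=6.6,interpolation=cv2.INTER_CUBIC)
cv2.imwrite('pics/side_h2.png',c)
E
```

```text
t 11.65 tcp printer [-62.4  78.6  63.1] world [ 0.4683 -0.0475  0.1341] F [-0.2  0.3 -0.1] w 0.0117
tool x,y,z printer-dirs [[0.315, 0.949, -0.005], [0.949, -0.315, 0.007], [0.005, -0.007, -1.0]]
target world [ 0.482  -0.1249  0.131 ] delta tool norm [-0.1463  0.0578  0.0073] rot norm [ 0.0028  0.0028 -0.153 ] mm [-73.2  28.9   3.7]
row [-0.0146, 0.0058, 0.0007, 0.0003, 0.0003, -0.0153]
row [-0.0148, 0.0053, 0.0007, 0.0003, 0.0003, -0.0153]
row [-0.015, 0.0048, 0.0007, 0.0003, 0.0003, -0.0153]
row [-0.0151, 0.0043, 0.0007, 0.0003, 0.0003, -0.0153]
row [-0.0153, 0.0039, 0.0007, 0.0003, 0.0003, -0.0153]
row [-0.0154, 0.0034, 0.0007, 0.0003, 0.0003, -0.0153]
row [-0.0155, 0.0029, 0.0007, 0.0003, 0.0003, -0.0153]
row [-0.0156, 0.0024, 0.0007, 0.0003, 0.0003, -0.0153]
row [-0.0156, 0.0019, 0.0006, 0.0003, 0.0003, -0.0153]
row [-0.0157, 0.0014, 0.0006, 0.0003, 0.0003, -0.0153]
```

View pics/side_h2.png

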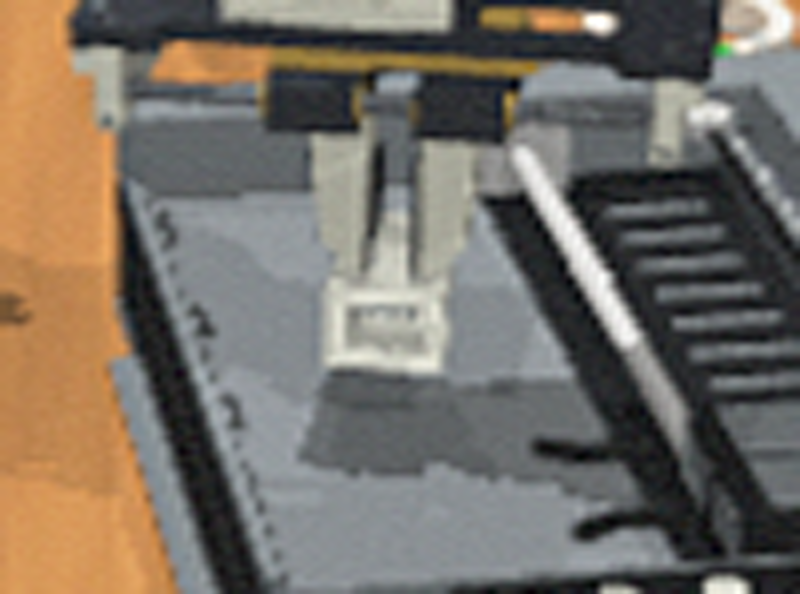

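The clip is lifted with the gripper and level. I'll carry it square to the bay entrance.

Emit:
play_rows(motion=[-0.015,0.006,0,0.0005,0.0005,-0.015,-1,-0.015,0.005,0,0.0005,0.0005,-0.015,-1,-0.015,0.005,0,0.0005,0.0005,-0.015,-1,-0.015,0.004,0,0.0005,0.0005,-0.015,-1,-0.015,0.004,0,0.0005,0.0005,-0.015,-1])

```text
t: 12.15
ee_pos: [0.4745, -0.0861, 0.1335]
eef_rot: [-2.26, -2.182, 0.0]
ft_force: [0.2, -0.1, -0.2]
width: 0.0116
```

Emit:
play_rows(motion=[-0.015,0.003,0,0,0,-0.015,-1,-0.015,0.003,0,0,0,-0.015,-1,-0.015,0.002,0,0,0,-0.015,-1,-0.015,0.002,0,0,0,-0.015,-1,-0.015,0.001,0,0,0,-0.015,-1])

```text
t: 12.65
ee_pos: [0.4805, -0.1251, 0.1321]
eef_rot: [-2.072, -2.357, 0.002]
ft_force: [0.1, -0.3, 0.1]
width: 0.0116
```

```bash
python3 look.py i side
python3 - <<'E'
from go import *
go([-58,0,44],0)
im=cv2.imread('pics/side_i_full.png'); c=cv2.resize(im[180:270,260:360],None,fx=8,fy=6.6,interpolation=cv2.INTER_CUBIC)
cv2.imwrite('pics/side_i2.png',c)
E
```

```text
t 12.7 tcp printer [-59.7  -1.5  60.9] world [ 0.4806 -0.1267  0.1319] F [ 0.6 -1.6  0.5] w 0.0115
tool x,y,z printer-dirs [[-0.009, 1.0, 0.001], [1.0, 0.009, -0.003], [-0.003, 0.001, -1.0]]
target world [ 0.482  -0.1249  0.115 ] delta tool norm [0.003  0.0035 0.0338] rot norm [-0.0015 -0.0004  0.0043] mm [ 1.5  1.7 16.9]
```

View pics/side_i2.png

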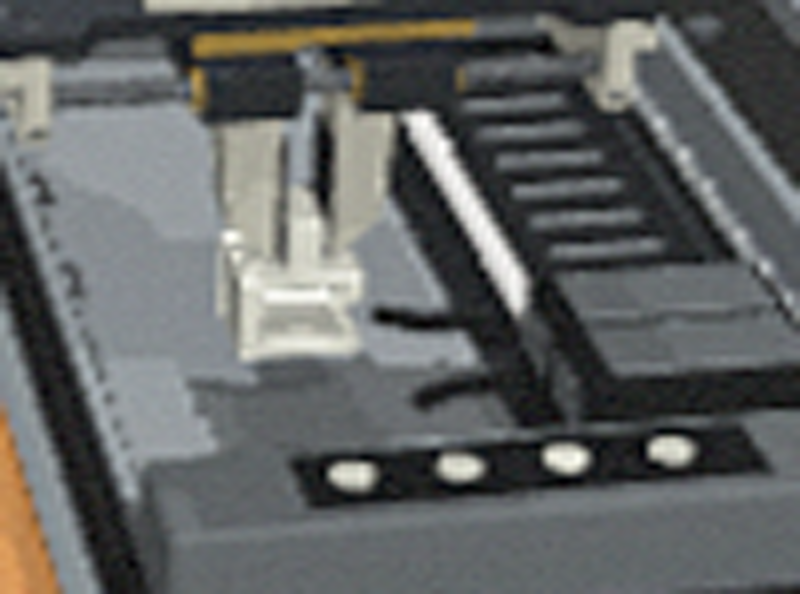

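Emit:
play_rows(motion=[0.001,0.001,0.01,0,0,0.001,-1,0.001,0.001,0.01,0,0,0.001,-1,0.001,0.001,0.01,0,0,0.001,-1,0,0,0.006,0,0,0.001,-1,0,0,0.002,0,0,0,-1])

```text
t: 13.2
ee_pos: [0.4814, -0.1237, 0.1114]
eef_rot: [-2.085, -2.346, 0.004]
ft_force: [-7.8, -0.4, 27.6]
width: 0.0116
```

```bash
python3 look.py j side
python3 - <<'E'
from go import *
go([-35,0,40.7],0)
im=cv2.imread('pics/side_j_full.png'); c=cv2.resize(im[180:270,260:360],None,fx=8,fy=6.6,interpolation=cv2.INTER_CUBIC)
cv2.imwrite('pics/side_j2.png',c)
E
```

```text
t 13.25 tcp printer [-58.4   1.3  40.5] world [ 0.4815 -0.1237  0.1115] F [-2.7 -0.8  7.1] w 0.0118
tool x,y,z printer-dirs [[0.002, 1.0, 0.001], [1.0, -0.002, -0.004], [-0.004, 0.001, -1.0]]
target world [ 0.5049 -0.1222  0.1117] delta tool norm [-0.0024  0.0468 -0.0006] rot norm [-0.0019 -0.0004 -0.001 ] mm [-1.2 23.4 -0.3]
```

View pics/side_j2.png

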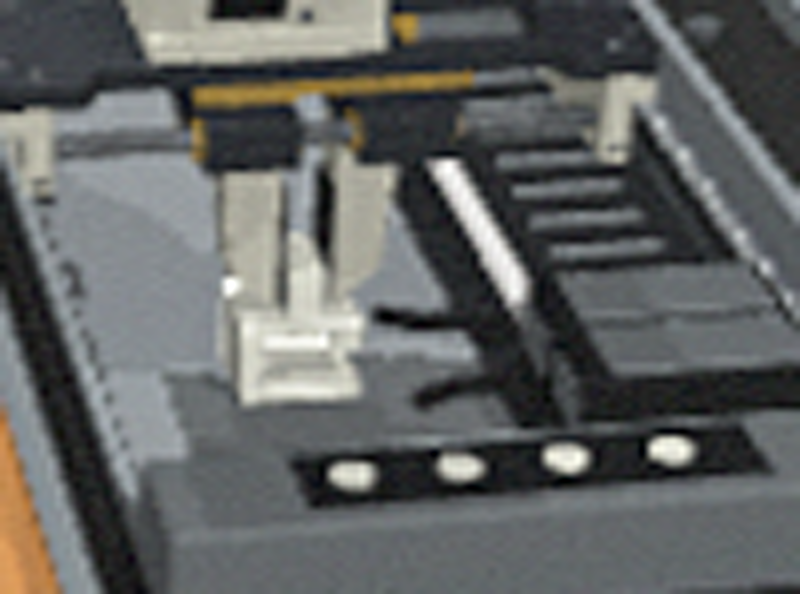

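Emit:
play_rows(motion=[-0.001,0.008,-0.0015,0,0,0,-1,-0.001,0.01,-0.0005,0,0,0,-1,-0.001,0.01,0,0,0,0,-1,0,0.01,0,0,0,0,-1,0,0.01,0,0,0,0,-1])

```text
t: 13.75
ee_pos: [0.5068, -0.1216, 0.1121]
eef_rot: [-2.084, -2.346, 0.004]
ft_force: [-0.6, -0.2, -0.9]
width: 0.0119
```

```bash
python3 look.py k side
python3 - <<'E'
from go import *
go([-35,0,40.7],0)
im=cv2.imread('pics/side_k_full.png'); c=cv2.resize(im[180:270,260:360],None,fx=8,fy=6.6,interpolation=cv2.INTER_CUBIC)
cv2.imwrite('pics/side_k2.png',c)
E
```

```text
t 13.8 tcp printer [-32.    0.5  41.2] world [ 0.5078 -0.1214  0.1122] F [ 1.4 -1.4 -0.3] w 0.0119
tool x,y,z printer-dirs [[0.002, 1.0, 0.001], [1.0, -0.002, -0.003], [-0.003, 0.001, -1.0]]
target world [ 0.5049 -0.1222  0.1117] delta tool norm [-0.001 -0.006  0.001] rot norm [-0.0016 -0.0005 -0.0007] mm [-0.5 -3.   0.5]
```

View pics/side_k2.png

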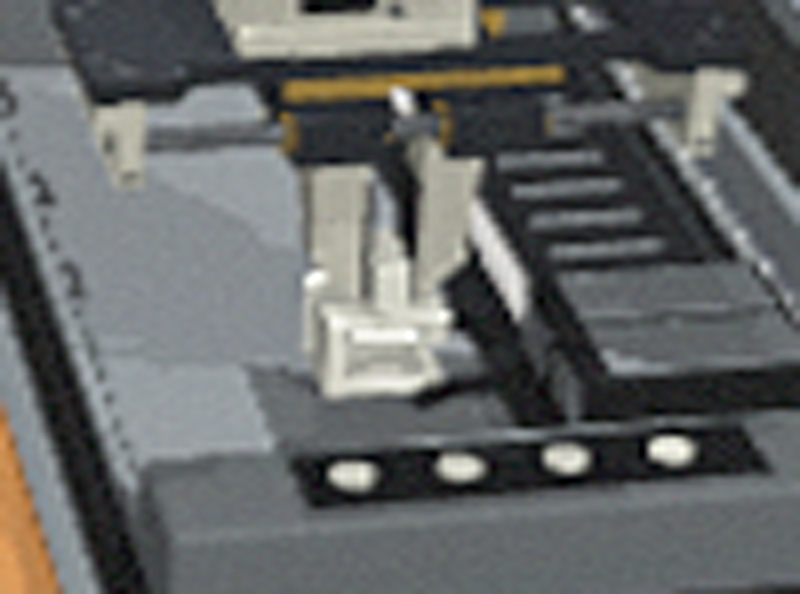

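Emit:
play_rows(motion=[0,0.008,0,0,0,0,-1,0,0.008,0,0,0,0,-1,0,0.008,0,0,0,0,-1,0,0.008,0,0,0,0,-1,0,0.008,0,0,0,0,-1])

```text
t: 14.3
ee_pos: [0.5287, -0.1185, 0.1117]
eef_rot: [-2.083, -2.346, 0.004]
ft_force: [0.0, 0.8, -1.4]
width: 0.0115
```

Run:
```python
from go import *
go([-5,0,40.7],0)
```

```text
t 14.3 tcp printer [-10.9   0.8  40.7] world [ 0.5287 -0.1185  0.1117] F [ 0.   0.8 -1.4] w 0.0115
tool x,y,z printer-dirs [[0.002, 1.0, 0.002], [1.0, -0.002, -0.005], [-0.005, 0.002, -1.0]]
target world [ 0.5346 -0.1186  0.1117] delta tool norm [-0.0015  0.0118 -0.0001] rot norm [-0.0022 -0.0008 -0.0007] mm [-0.8  5.9 -0.1]
```

Emit:
play_rows(motion=[-0.001,0.006,0,0,0,0,-1,0,0.006,0,0,0,0,-1,0,0.006,0,0,0,0,-1,0,0.006,0,0,0,0,-1,0,0.006,0,0,0,0,-1])

```text
t: 14.8
ee_pos: [0.544, -0.1167, 0.1115]
eef_rot: [-2.082, -2.345, 0.005]
ft_force: [-0.9, -0.0, 0.9]
width: 0.0122
```

```bash
python3 look.py l side
python3 - <<'E'
from go import *
go([20,0,40.7],0)
im=cv2.imread('pics/side_l_full.png'); c=cv2.resize(im[180:270,270:370],None,fx=8,fy=6.6,interpolation=cv2.INTER_CUBIC)
cv2.imwrite('pics/side_l2.png',c)
E
```

```text
t 14.85 tcp printer [ 5.2  0.8 40.5] world [ 0.5446 -0.1166  0.1115] F [ 0.8  0.2 -0.4] w 0.0117
tool x,y,z printer-dirs [[0.001, 1.0, 0.002], [1.0, -0.001, -0.006], [-0.006, 0.002, -1.0]]
target world [ 0.5595 -0.1156  0.1117] delta tool norm [-0.0016  0.0296 -0.0005] rot norm [-0.0028 -0.0011 -0.0005] mm [-0.8 14.8 -0.2]
```

View pics/side_l2.png

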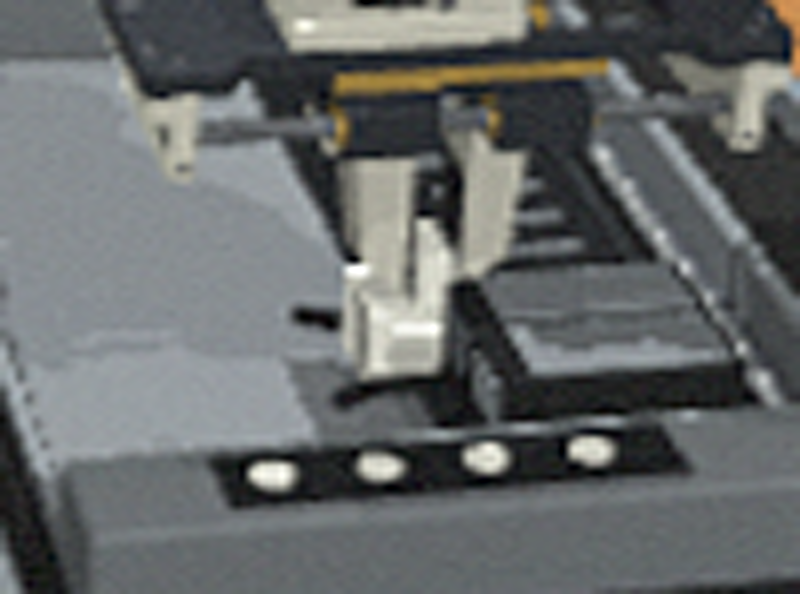

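Emit:
play_rows(motion=[0,0.006,0,0,0,0,-1,0,0.006,0,0,0,0,-1,0,0.006,0,0,0,0,-1,0,0.006,0,0,0,0,-1,0,0.006,0,0,0,0,-1])

```text
t: 15.35
ee_pos: [0.5605, -0.1146, 0.1113]
eef_rot: [-2.082, -2.345, 0.005]
ft_force: [-1.4, 1.6, 0.4]
width: 0.0116
```

Run:
```python
from go import *
go([22.5,0,35.2],0)
```

```text
t 15.35 tcp printer [21.1  0.8 40.3] world [ 0.5605 -0.1146  0.1113] F [-1.4  1.6  0.4] w 0.0116
tool x,y,z printer-dirs [[0.001, 1.0, 0.002], [1.0, -0.001, -0.006], [-0.006, 0.002, -1.0]]
target world [ 0.5619 -0.1153  0.1062] delta tool norm [-0.0017  0.0028  0.0102] rot norm [-0.0029 -0.0011 -0.0006] mm [-0.9  1.4  5.1]
```

Now I push on towards the stop in small steps.

Emit:
play_rows(motion=[0,0.004,0,0,0,0,-1,0,0.004,0,0,0,0,-1,0,0.004,0,0,0,0,-1,0,0.004,0,0,0,0,-1,0,0,0,0,0,0,-1])

```text
t: 15.85
ee_pos: [0.5643, -0.1142, 0.1101]
eef_rot: [-2.077, -2.34, 0.017]
ft_force: [-0.2, 1.1, 0.5]
width: 0.0118
```

Run:
```python
from go import *
go([22.5,0,35.2],0)
```

```text
t 15.85 tcp printer [24.9  0.8 39.1] world [ 0.5643 -0.1142  0.1101] F [-0.2  1.1  0.5] w 0.0118
tool x,y,z printer-dirs [[0.001, 1.0, 0.002], [1.0, -0.001, -0.017], [-0.017, 0.002, -1.0]]
target world [ 0.5619 -0.1153  0.1062] delta tool norm [-0.0017 -0.0047  0.0078] rot norm [-0.008  -0.0011 -0.0006] mm [-0.8 -2.4  3.9]
```

Emit:
play_rows(motion=[0,0,0.003,0,0,0,-1,0,0,0.003,0,0,0,-1,0,0,0.003,0,0,0,-1,0,0,0.002,0,0,0,-1,0,0,0,0,0,0,-1])

```text
t: 16.35
ee_pos: [0.5643, -0.1141, 0.1064]
eef_rot: [-2.078, -2.341, 0.018]
ft_force: [-1.8, 0.5, -1.8]
width: 0.012
```

```bash
python3 look.py m side
python3 - <<'E'
from go import *
go([22.5,0,35.2],0)
im=cv2.imread('pics/side_m_full.png'); c=cv2.resize(im[180:270,270:370],None,fx=8,fy=6.6,interpolation=cv2.INTER_CUBIC)
cv2.imwrite('pics/side_m2.png',c)
E
```

```text
t 16.4 tcp printer [25.   0.9 35.3] world [ 0.5643 -0.1141  0.1063] F [-2.7  0.4  2.7] w 0.0119
tool x,y,z printer-dirs [[0.001, 1.0, 0.001], [1.0, -0.001, -0.016], [-0.016, 0.001, -1.0]]
target world [ 0.5619 -0.1153  0.1062] delta tool norm [-0.0018 -0.0049  0.0003] rot norm [-0.0077 -0.0006 -0.0006] mm [-0.9 -2.5  0.2]
```

View pics/side_m2.png

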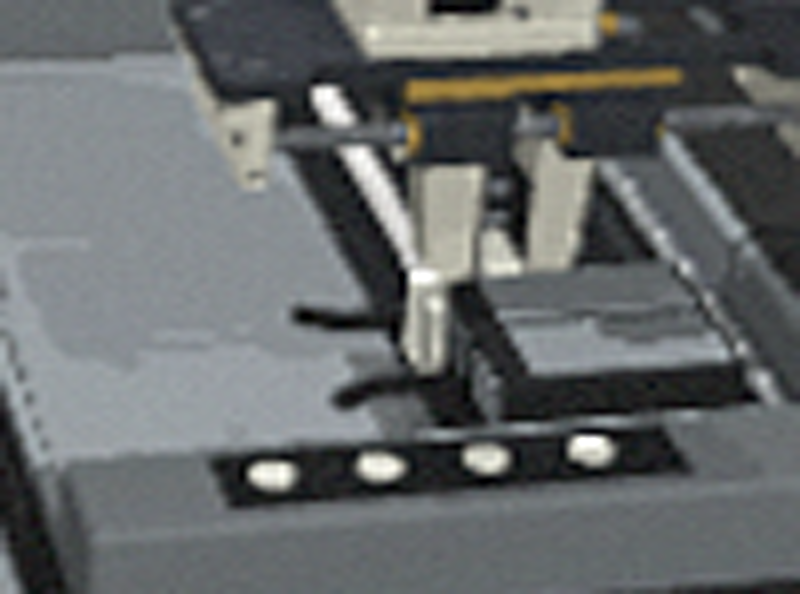

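Emit:
play_rows(motion=[-0.001,-0.003,0,-0.004,0,0,-1,0,-0.001,0,-0.004,0,0,-1,0,0,0.003,0,0,0,-1,0,0,0.003,0,0,0,-1,0,0,0,0,0,0,-1])

```text
t: 16.9
ee_pos: [0.5637, -0.1142, 0.1064]
eef_rot: [2.082, 2.346, 0.008]
ft_force: [0.1, 0.5, -0.9]
width: 0.0117
```

Run:
```python
from go import *
go([22.5,0,35.2],0)
```

```text
t 16.9 tcp printer [24.4  0.9 35.4] world [ 0.5637 -0.1142  0.1064] F [ 0.1  0.5 -0.9] w 0.0117
tool x,y,z printer-dirs [[0.001, 1.0, 0.0], [1.0, -0.001, 0.007], [0.007, 0.0, -1.0]]
target world [ 0.5619 -0.1153  0.1062] delta tool norm [-0.0018 -0.0038  0.0004] rot norm [ 0.0033 -0.     -0.0004] mm [-0.9 -1.9  0.2]
```

Emit:
play_rows(motion=[0,0,0,0,0,0,-0.6,0,0,0,0,0,0,-0.4,0,0,0,0,0,0,-0.2,0,0,0,0,0,0,-0.2,0,0,0,0,0,0,-0.2])

```text
t: 17.4
ee_pos: [0.5643, -0.1154, 0.106]
eef_rot: [2.082, 2.344, 0.009]
ft_force: [0.2, 0.0, 0.6]
width: 0.0367
```

Emit:
play_rows(motion=[0,0,-0.01,0,0,0,-0.2,0,0,-0.02,0,0,0,-0.2,0,0,-0.04,0,0,0,-0.2,0,0,-0.06,0,0,0,-0.2,0,0,-0.08,0,0,0,-0.2])

```text
t: 17.9
ee_pos: [0.5602, -0.1152, 0.2112]
eef_rot: [-2.084, -2.348, -0.002]
ft_force: [1.2, -0.9, 0.1]
width: 0.0366
```

```bash
python3 look.py n side
python3 - <<'E'
from go import *
go([-150,150,160],0)
im=cv2.imread('pics/side_n_full.png'); c=cv2.resize(im[180:270,270:370],None,fx=8,fy=6.6,interpolation=cv2.INTER_CUBIC)
cv2.imwrite('pics/side_n2.png',c)
E
```

```text
t 17.95 tcp printer [ 24.4   0.2 147.8] world [ 0.5638 -0.1149  0.2188] F [ 3.3 -0.1  5.5] w 0.0366
tool x,y,z printer-dirs [[0.001, 1.0, -0.0], [1.0, -0.001, 0.009], [0.009, -0.0, -1.0]]
target world [0.3727 0.013  0.231 ] delta tool norm [ 0.2993 -0.3488 -0.0275] rot norm [ 0.0043  0.     -0.0005] mm [ 149.6 -174.4  -13.7]
```

View pics/side_n2.png

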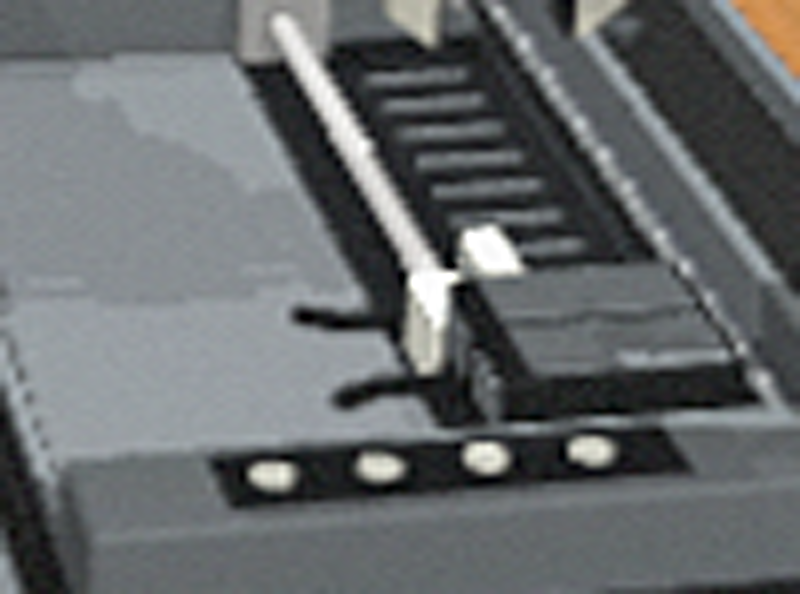

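Emit:
play_rows(motion=[-0.03,-0.02,-0.02,0,0,0,-0.2,-0.05,-0.04,0,0,0,0,-0.2,-0.06,-0.04,0,0,0,0.02,-0.2,-0.07,-0.04,0,0,0,0.03,-0.2,-0.07,-0.04,0,0,0,0.03,-0.2])

```text
t: 18.45
ee_pos: [0.4902, -0.259, 0.2367]
eef_rot: [2.253, 2.166, 0.028]
ft_force: [0.6, -0.2, -0.0]
width: 0.037
```

Emit:
play_rows(motion=[-0.07,-0.02,0,0,0,0.03,-0.2,-0.07,-0.02,0,0,0,0.03,-0.2,-0.07,-0.02,0,0,0,0.03,-0.2,-0.07,-0.02,0,0,0,0.03,-0.2,-0.04,0,0,0,0,0,-0.2])

```text
t: 18.95
ee_pos: [0.4206, -0.4197, 0.2399]
eef_rot: [2.519, 1.845, 0.032]
ft_force: [1.1, -1.0, 0.4]
width: 0.0368
```

```bash
python3 look.py o
python3 - <<'E'
from go import *
o=get_obs(); print(o['t'],o['ee_pos'])
im=cv2.imread('pics/side_o_full.png'); c=cv2.resize(im[190:260,290:360],None,fx=10,fy=8.5,interpolation=cv2.INTER_CUBIC)
cv2.imwrite('pics/side_o2.png',c)
E
```

```text
19.05 [ 0.42096373 -0.42035747  0.23968799]
```

View pics/side_o2.png

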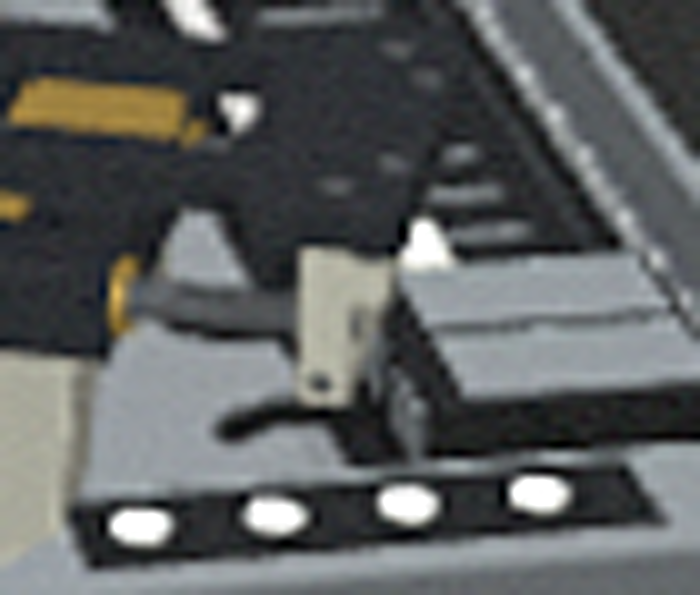

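View pics/top_o.png

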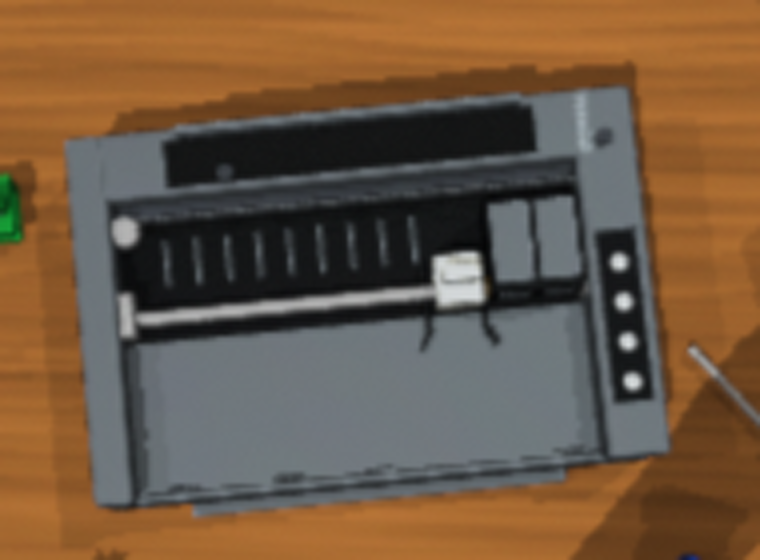

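The top view shows the clip squarely in the bay on the rod, at crop (459,280). The carriage is against it on the parking side. I'll fit its pose for seating.

Run:
```python
from cfit import *
imgs={'top':cv2.imread('pics/top_o_full.png')[:,:,::-1]}
bx={'top':(302,168,326,196)}
p0=W([22.5,0,0])*1000
for z in (.0655,.068): fitclip(imgs,bx,p0,z0=z,ns=('top',),angs=(0.1,.2),th=dict(top=140))
# predicted tab-top corners in side image n, at home seated vs 5.5 higher
im=cv2.imread('pics/side_n_full.png'); c=cv2.resize(im[180:270,270:370],None,fx=8,fy=6.6,interpolation=cv2.INTER_CUBIC)
for dz,col in ((-5.5,(0,0,255)),(0,(0,255,0))):
  base=W([23.5,0,0]); z=.0735+dz/1000
  for X in [(-6,-14,53),(6,-14,53),(6,14,53),(-6,14,53),(-20,-17,33),(-20,17,33),(-20,-17,0),(-13,-17,0)]:
    u=proj('side',P((base[0],base[1],z,Q[3]),np.array(X)/1000)); cv2.circle(c,(int((u[0]-270+.5)*8),int((u[1]-180+.5)*6.6)),3,col,-1)
cv2.imwrite('pics/side_n3.png',c)
```

```text
('top',) 0.1 [ 568.4 -116.5] 0.024 30.7 [np.float64(151.0)]
('top',) 0.2 [ 568.  -116.9] 0.024 31.0 [np.float64(151.0)]
best [ 568.4 -116.5] 0.024 printer [28.7 -1.9  0. ] rel yaw -0.096
('top',) 0.1 [ 568.  -116.4] 0.028 31.6 [np.float64(151.0)]
('top',) 0.2 [ 566.3 -115.5] 0.186 34.4 [np.float64(151.0)]
best [ 568.  -116.4] 0.028 printer [28.4 -1.8  0. ] rel yaw -0.092
```

View pics/side_n3.png

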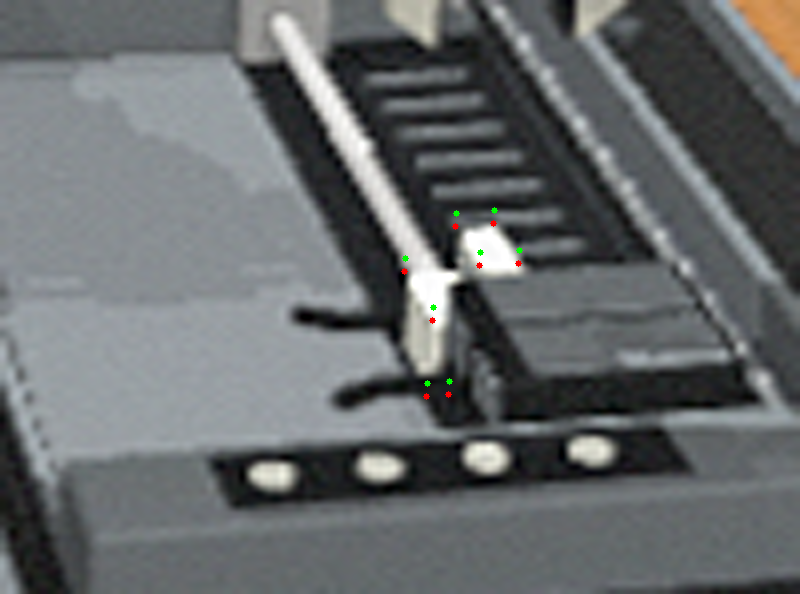

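View pics/top_o_full.png

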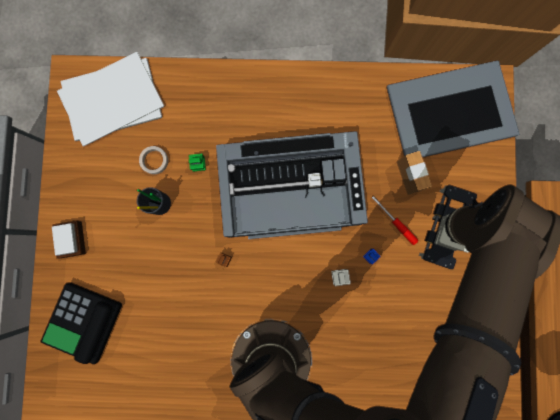

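```bash
python3 -c "
import cv2
a=cv2.imread('pics/top_e_full.png');b=cv2.imread('pics/top_o_full.png')
im=b[160:205,290:350]; cv2.imwrite('pics/z.png',cv2.resize(im,None,fx=12,fy=12,interpolation=cv2.INTER_CUBIC))"
```

```text
(no output)
```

View pics/z.png

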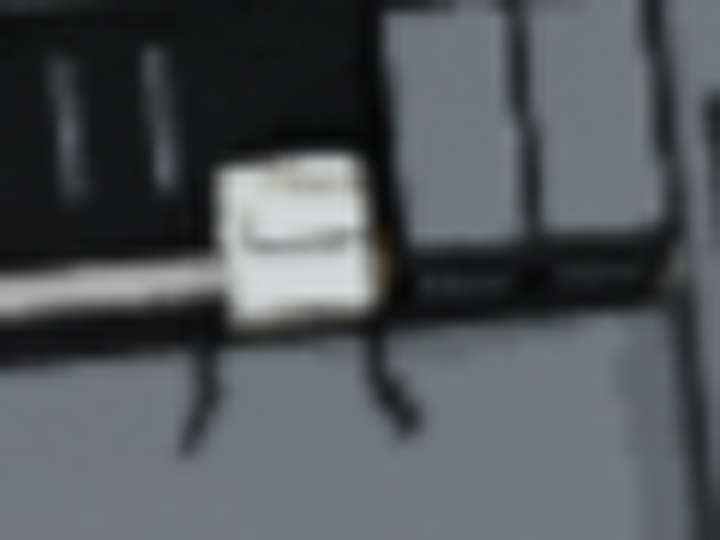

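The clip sits square on the rod between the ribs, past the ledge edge. The screwdriver, carton, cup and tape haven't moved, and the arm is clear of everything.

```bash
python3 -c "
from cell import *
print(job_done(), get_obs()['t'])"
```

```text
the job is handed in; nothing more can be done
the job is handed in; nothing more can be done
```

The carriage is parked at its stop and the clip is on the rod in the bay. I handed the job in at about 19 s on the robot's clock; no verdict was reported.

- **Carriage:** I pushed it with shut fingers at 60 mm/s or less, slowing to about 20 mm/s before the stop. Once it had stopped, I pressed with up to 19 N to make sure it was against the stop. The top view puts its left face at y = −25 mm, against −24 mm expected.
- **Clip:** I gripped the small white clip by its tab, squared it to the bay and slid it along the ledge with almost no force. At the stop it dropped about 5.3 mm (5.5 mm expected). The last pictures show it on the rod between the ribs, past the ledge edge and square. Its tab is at the seated height in the side view.
- **Other checks:** The things around the printer look unmoved in the last picture, and the arm is clear of everything.

Some checks disagreed:
- **Ledge height:** estimates ranged from 0.070 to 0.0745 m. I relied on the height at which the gripped clip touched the ledge instead.
- **Final clip fit:** the outline fit on the top view gave x about 6 mm too far and about 0.1 rad of twist. I put this down to the rod blending into the outline, because the magnified picture shows the clip square and the arm's own reading put it about 2 mm past nominal, within the clip's 3 mm of play.
- **Carriage stop:** the fingers met it about 3 mm earlier than I calculated, probably because of finger thickness and slight tool tilt.

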